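# Re-clamp a square tumbler base-up in the cold-working vice

### The job

The rim of the square glass tumbler in the vice is finished; now its base must face up so that the scar underneath can be ground. Open the vice with its lever, take the tumbler out, turn it over, stand it mouth-down on the vice bed between the jaws, and swing the lever back until the jaws hold it firmly. Set the glass down gently, never dropping it or letting it topple (there is a cork pad to lay it on while you change your grip), and leave the other things on the bench where they are.

Things in the scene. Friction and masses are not known exactly. Their poses are not given: they have to be found in the camera images.
- vise: Grey cast-iron hand-lever vice, bolted to the bench. Origin: on the bench, under the middle of the work place. Its y axis runs from the fixed to the sliding jaw (the way they close), x along the jaws, z up. Base 130 mm (x), y from -80 to +180 mm, 18 mm high. Fixed jaw: 90 mm wide (x), y from -63 mm to its rubber face at -30 mm, top 64 mm above the bench.
- bed (a point): Middle of the vice bed between the jaws: the flat top of the steel slideway on which the work stands, 30 mm above the bench (34 mm below the tops of the jaws), 80 mm wide in x. It lies straight above the vice's origin, with the same axes.
- jaw: The sliding jaw, 90 mm wide (x), 31 mm deep (y), top 64 mm above the bench. Its frame is the vice's when the jaws are 60 mm apart, and shifts along y with the jaw; its rubber face is at y = +30 mm of its own frame. Only the lever moves it, from 8 mm further in (gap 52 mm) to 24 mm out (gap 84 mm). Behind it a steel rack, top 44 mm above the bench, reaches y = 155 mm.
- lever (a joint): Vice lever, turning level about the spindle; it drives the jaw by rack and pinion, 30 mm per rad. 0: jaws 60 mm apart, clamped (the start). Positive, anticlockwise from above, opens: +0.8 rad fully open (84 mm); -0.27 fully shut. Stiff (about 3 N at the handle), it stays where left and then keeps up to about 10 N of jaw pressure; a push of about 8 N on the handle clamps well.
- spindle (a point): Top of the lever's upright spindle, at x = -32 mm, y = +125 mm in the vice's frame, 68 mm above the bench. From it the lever bar (14 mm wide, top 57 mm above the bench) points along the vice's +y: at lever 0 it leans 0.4 rad towards +x, fully open 0.4 rad towards -x.
- lever_handle (a point): Point on the axis of the upright black handle at the lever's end, 110 mm from the spindle axis and 85 mm above the bench. The handle is round, 24 mm thick, from 59 to 109 mm above the bench, free on all sides.
- tumbler: Heavy square tumbler of clear green glass, straight sides, 60 by 60 mm, 95 mm tall, walls 6 mm, base 10 mm thick, about 0.36 kg. Origin: centre of the outside of its base; z runs from base to mouth; x and y square to its sides. Starts mouth-up on the vice bed, held on its two y sides, its x sides free. The scar is a rough 20 mm disc in the middle of the outside of the base.
- cork_pad: Cork pad fixed to the bench, 140 mm (x) by 170 mm (y), 6 mm thick; origin at the centre of its underside. A soft place to lay the tumbler on its side.
- frit_tub: Bystander: white lidded plastic tub, 112 by 112 by 62 mm, origin under its centre. Leave alone.
- diamond_pad: Bystander: black diamond hand pad, 55 by 90 by 24 mm, origin under its centre. Leave alone.
- round_cup: Bystander: round amber glass cup, 68 mm across, 75 mm tall, origin under its centre. Leave alone.
Mind the look-alikes: they are no part of the job. Several things have the shape of the tumbler; the one meant has the colours described above.

How it is judged:
On the way, in this order (a step that is already met when the one before it is completed fails the run):
1. the vice is opened, the jaws at least 64 mm apart, with the tumbler still standing mouth-up on the bed (value of joint lever above 0.15 rad and angle between tumbler's own z axis and vertical below 0.15 rad and z of tumbler in the frame of vise between 0.025 and 0.036 m), for 0.1 s.
2. the tumbler is taken up out of the vice (distance between tumbler and vise above 0.1 m), for 0.1 s.
3. the tumbler stands mouth-down on the bed between the jaws, out of the fingers (angle between tumbler's own z axis and vertical above 3.05 rad and z of tumbler in the frame of vise between 0.121 and 0.129 m and x of tumbler in the frame of vise between -0.025 and 0.025 m and y of tumbler in the frame of vise between -0.006 and 0.03 m and contact force between tumbler and the fingers below 0.2 N), for 0.2 s.
At the end, for the whole second after the job is handed in: The tumbler stands mouth-down (upright within 4 degrees) on the vice bed (height within 3 mm), within 25 mm of the jaws' middle along x and against the fixed jaw (within 4 mm), square between the jaws (within 5 degrees), the sliding jaw pressing it with more than 2.5 N; everything at rest (angle between tumbler's own z axis and vertical above 3.07 rad and z of tumbler in the frame of vise between 0.122 and 0.128 m and x of tumbler in the frame of vise between -0.025 and 0.025 m and y of tumbler in the frame of vise between -0.004 and 0.004 m and (angle between the x axis of tumbler and the x axis of vise, either way round below 0.09 rad or angle between the x axis of tumbler and the y axis of vise, either way round below 0.09 rad) and contact force between tumbler and jaw above 2.5 N and linear speed of tumbler below 0.01 m/s and velocity of joint lever below 0.03 rad/s); the robot touches nothing.
It fails at once if the tumbler is dropped or topples (moves faster than 0.5 m/s out of the fingers) (linear speed of tumbler above 0.5 m/s and contact force between tumbler and the fingers below 0.1 N).
It fails at once if a bystander is moved more than 15 mm (distance of any of frit_tub, diamond_pad, round_cup from where it was at the start of the episode above 0.015 m).
It also fails if it takes over 72 s, if anything falls off the work surface, if the arm or the gripper's body presses on something with over 40 N, if the wrist force passes 120 N, or if a joint passes its speed limit or range.

### The arm

A 7-joint arm with a two-finger parallel gripper is mounted at the origin on the work surface. World frame = base frame: x ahead of the robot, y to its left, z up, the work surface at z = 0. Lengths are in m, angles in rad, forces in N, time in s.
With the tool pointing down it reaches from about 0.425 to 0.925 m from the base axis. Payload 6.8 kg.
Tool frame: the origin (TCP) lies at the very end of the fingers, on their centre line; the grasp point (between the pads) lies r.grip_depth behind it (r.grip_depth is the distance from the TCP to the grasp point, in m); z points along the fingers, x is the direction in which the jaws open and shut, and the axes are right-handed (so a half turn about z gives the same grasp; the last joint's range is limited). The gripper opens to 85 mm and grips with 20 to 120 N. Pads are 22 mm wide; open, the fingers measure 114 mm over their backs; the gripper's body (76 mm by 85 mm) begins 54 mm behind the grasp point. The pads swing forward as they close: fully open they stand 13 mm farther back than shut.
Start: joints at [-1.421, 0.477, 0.022, 1.555, -0.011, 1.109, -0.083], TCP at [0.172, 0.653, 0.231] pointing down, gripper open.
Joint ranges: [-2.96, 2.96], [-0.34, 2.1], [-1.41, 1.46], [0.24, 2.44], [-1.37, 4.51], [0.17, 1.92], [-2.96, 2.96]. Speed limits (rad/s): [2.39, 2.39, 3.14, 3.14, 3.14, 3.14, 3.14].

### API

Orientations are given as a rotation vector (axis times angle).
In Python, from bench import readout, grab_frame, workorder, r gives the robot as it stands.
- The arm moves only by the shell command python3 -m handwheel 'ROWS' [FORCE]. ROWS is text: rows parted by semicolons, each of 7 numbers parted by spaces: the shift along the tool's x, y, z in mm, then the turn, a rotation vector about the tool's x, y, z in degrees, then the finger opening in mm, from 0 to 85.4. A call has 1 to 12 rows; each row is the pose to reach, as a shift and turn from the pose commanded when the call began, along the tool's axes at that moment; what a row does not reach only later rows make up. A row lasts 1/8 s, in which the tool goes at most 62.5 mm and 10.7 degrees, less where a joint would pass 70% of its speed; a pose out of reach is approached as far as the arm can. A call with a gripper value outside its range is refused whole. The fingers move at their own pace and stop on an object; FORCE is the grip in N (left out, the last holds). Time passes only in rows, so rows that repeat a pose let the fingers close. It gives the time, the measured TCP pose, the force and the opening at its end, in the units of the state.
- readout.get_obs(): the state, without advancing time (a new reading comes with each control period).
- grab_frame(name): name is "scene" or "side" or "wrist"; returns a dict with "pixels" (420x560x3 uint8, red, green, blue), "fx", "fy", "cx", "cy" (pixels), "rvec" (rotation vector, rad) and "tvec" (3), from world to camera coordinates, as OpenCV has them. Camera axes: x right, y down, z forward; pixel columns grow to the right and rows downward; lengths in m; the calibration is good to about 2 mm. The wrist camera is an equidistant fisheye: a pixel r from the principal point sees the ray r / f radians off the axis. A picture is of the moment at which its call begins. There is no depth.
- workorder.hand_in(): hands the job in, once; it reports no verdict.
The state is a dict: "clock": time; "joints": joint angles; "qvel": joint speeds; "tau": joint torques, N m; "tcp_pos": TCP position; "orientation": TCP orientation; "contact_force": force on the tool from outside, world axes, zero at the start; "moment": the same for the moment, N m; "grip_width": finger opening in m.
Only numpy, scipy, OpenCV 4.12 (cv2) and the standard library are available. Lean on these libraries where they do the work, as an engineer would, in place of code of your own. Each camera call takes 0.05 s, during which the arm holds its last target.

## Working session

There is one attempt and no reset: what is moved stays moved. The work goes in short steps, Python scripts to look and compute and a shell command to move; the robot and the scene stay as the last step left them, time stands still between calls to the robot, and variables do not carry over. Pictures are saved under pics/ and viewed, and the job is handed in when it is done.

```bash
ls; mkdir -p pics; python3 - <<'E'
from bench import readout, grab_frame, workorder, r
import cv2,pickle
print(readout.get_obs(), r.grip_depth)
fr={}
for n in("scene","side","wrist"):
    f=grab_frame(n);fr[n]=f
    cv2.imwrite(f"pics/{n}0.png",f["pixels"][:,:,::-1]); print(n,{k:v for k,v in f.items() if k!="pixels"})
pickle.dump(fr,open("fr0.pkl","wb"))
E
```

```text
pics
{'clock': 0.0, 'joints': array([-1.42111082,  0.47778609,  0.02234653,  1.55645279, -0.01152947,
        1.10930025, -0.08310758]), 'qvel': array([-0.00116098, -0.00200133, -0.00045386,  0.00112144,  0.00149064,
       -0.00039979, -0.00053431]), 'tau': array([-2.19275580e-05, -5.96458304e+01,  1.60813920e+00, -2.81202650e+01,
        1.24056620e-02,  9.42119979e-03,  3.47666258e-06]), 'tcp_pos': array([0.17194339, 0.65211934, 0.23033467]), 'orientation': array([ 2.48760649e+00,  1.91674157e+00, -2.15064548e-03]), 'contact_force': array([ 0.10721468, -0.53824114,  0.77063824]), 'moment': array([ 0.03187446, -0.00170531,  0.01540056]), 'grip_width': 0.08529509610970865} 0.0187
scene {'fx': 502.9853278513077, 'fy': 502.9853278513077, 'cx': 276.2578406611737, 'cy': 213.76069534009304, 'rvec': array([ 1.29536992,  2.20277143, -0.92710803]), 'tvec': array([ 0.18704412, -0.29493121,  1.66050114])}
side {'fx': 501.23554942931275, 'fy': 501.23554942931275, 'cx': 284.8399531415776, 'cy': 209.5547580149573, 'rvec': array([ 2.29617599, -0.39637509,  0.15018848]), 'tvec': array([-0.49816011,  0.25729184,  1.1639568 ])}
wrist {'fx': 325.19226210127806, 'fy': 325.19226210127806, 'cx': 280.22742996743597, 'cy': 210.81498854908244, 'rvec': array([-2.29071173, -1.76459392, -0.26338239]), 'tvec': array([-0.67418519, -0.03758961,  0.38136889])}
```

View pics/scene0.png

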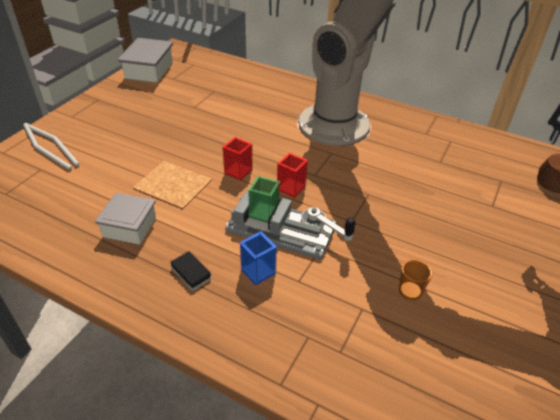

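View pics/side0.png

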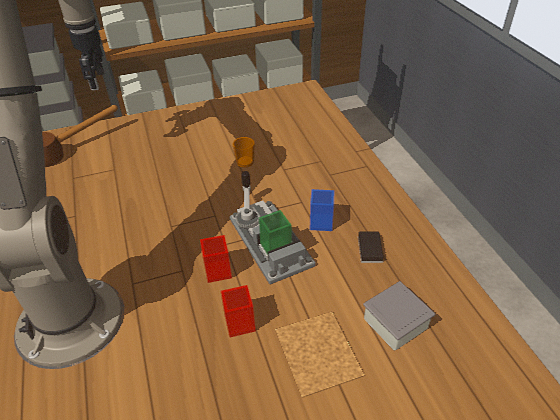

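View pics/wrist0.png

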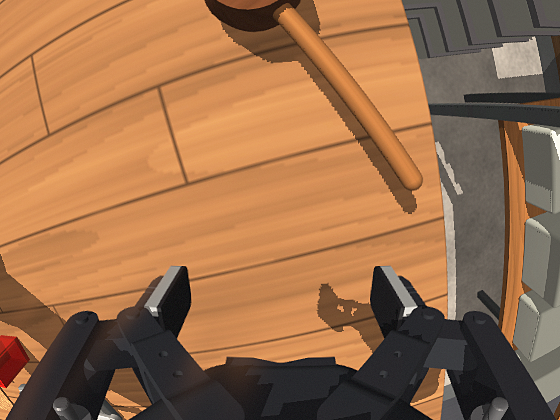

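The scene view shows the vice in the middle, with the green tumbler in it at (263,198). The lever handle is at (349,229) and the cork pad at (173,183).

Things that could be taken for the tumbler in the scene view: red squares at (237,158) and (292,174), a blue square at (258,258), and the round amber cup at (413,280). I choose the green square one in the vice, at (263,198) in scene and (275,231) in side. Next I check it in a close crop.

```bash
cat > h.py <<'E'
import numpy as np,cv2
from scipy.spatial.transform import Rotation as R
def ray(f,u,v):
    M=R.from_rotvec(f["rvec"]).as_matrix();c=-M.T@f["tvec"]
    return c,M.T@np.array([(u-f["cx"])/f["fx"],(v-f["cy"])/f["fy"],1.])
def onz(f,u,v,z):
    c,d=ray(f,u,v);return c+d*(z-c[2])/d[2]
def tri(f1,p1,f2,p2):
    (a,d),(b,e)=ray(f1,*p1),ray(f2,*p2);d=d/np.linalg.norm(d);e=e/np.linalg.norm(e)
    s=np.linalg.lstsq(np.c_[d,-e],b-a,rcond=None)[0];P=a+s[0]*d;Q=b+s[1]*e
    return (P+Q)/2,np.linalg.norm(P-Q)
def proj(f,X):
    M=R.from_rotvec(f["rvec"]).as_matrix();c=np.atleast_2d(X)@M.T+f["tvec"]
    return np.c_[f["fx"]*c[:,0]/c[:,2]+f["cx"],f["fy"]*c[:,1]/c[:,2]+f["cy"]]
def crop(f,x,y,w,h,s,name):
    im=f["pixels"][y:y+h,x:x+w,::-1];cv2.imwrite(name,cv2.resize(im,None,fx=s,fy=s,interpolation=cv2.INTER_CUBIC))
E
python3 - <<'E'
import pickle;from h import *
fr=pickle.load(open("fr0.pkl","rb"))
crop(fr["scene"],215,165,150,100,5,"pics/c1.png");crop(fr["side"],215,160,120,130,4.6,"pics/c2.png")
E
```

```text
(no output)
```

View pics/c1.png

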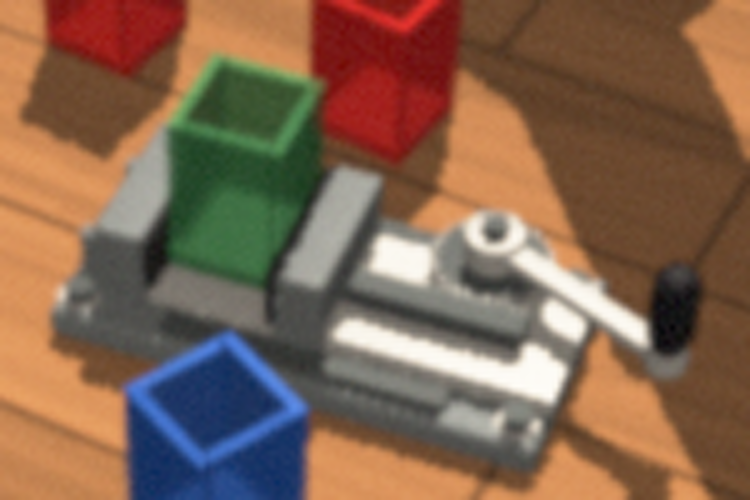

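View pics/c2.png

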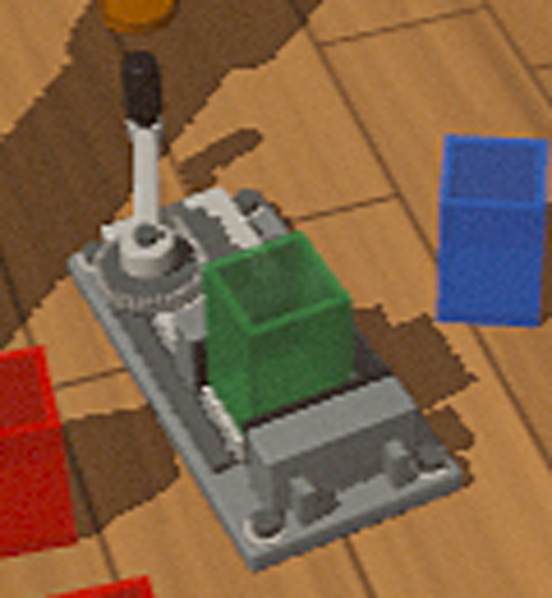

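The crops confirm the clear green square tumbler, mouth-up between the jaws. Next I measure its rim, the spindle and the handle.

```bash
python3 - <<'E'
import pickle;from h import *
np.set_printoptions(precision=4,suppress=True)
fr=pickle.load(open("fr0.pkl","rb"));s,d=fr["scene"],fr["side"]
S=lambda x,y:(215+x/5,165+y/5)
D=lambda x,y:(215+x/4.6,160+y/4.6)
for nm,f,pts in(("scene",s,[S(212,58),S(322,85),S(275,152),S(172,122)]),("side",d,[D(298,233),D(352,298),D(250,335),D(203,265)])):
    P=np.array([onz(f,*p,.125) for p in pts]);print(nm,P[:,:2].tolist(),"mid",P.mean(0)[:2],"sides",np.linalg.norm(P-np.roll(P,-1,0),axis=1))
    e=np.roll(P,-1,0)-P;print(np.degrees(np.arctan2(e[:,1],e[:,0])))
print("spindle",onz(s,*S(495,228),.068),onz(d,*D(148,237),.068),tri(s,S(495,228),d,D(148,237)))
print("handle top",onz(s,*S(680,272),.109),onz(d,*D(141,60),.109),tri(s,S(680,272),d,D(141,60)))
# vice base corners on z=.018
print("base corners", [onz(s,*S(*p),.018)[:2].round(4) for p in((528,462),(55,325))],[onz(d,*D(*p),.018)[:2].round(4) for p in((70,258),(255,560),(465,468))])
def mask(f,lo,hi):
    h=cv2.cvtColor(f["pixels"],cv2.COLOR_RGB2HSV);return cv2.inRange(h,lo,hi)
print("pad side",[onz(d,*p,.006)[:2].round(4) for p in((276,328),(334,313),(364,377),(304,395))])
print("pad scene",[onz(s,*p,.006)[:2].round(4) for p in((168,163),(211,180),(181,204),(135,184))])
E
```

```text
scene [[0.49056266968076256, -0.003077031509497008], [0.48145034968803, 0.05460664966460865], [0.5368481210448051, 0.05874006133938986], [0.54264948623419, 0.0046334867811199665]] mid [0.5129 0.0287] sides [0.0584 0.0556 0.0544 0.0527]
[  98.9769    4.2671  -83.8801 -171.5795]
side [[0.5363700826030775, 0.057421733357255755], [0.5469417937812303, 0.0008731446509657736], [0.48857040974644794, -0.0064286427016111425], [0.48102051084706743, 0.05137103602893989]] mid [0.5132 0.0258] sides [0.0575 0.0588 0.0583 0.0557]
[ -79.4108 -172.8698   97.4419    6.2387]
spindle [0.4753 0.1513 0.068 ] [0.4726 0.1415 0.068 ] (array([0.4726, 0.1486, 0.0632]), np.float64(0.003865047962198022))
handle top [0.5002 0.2557 0.109 ] [0.5019 0.2483 0.109 ] (array([0.5011, 0.254 , 0.1068]), np.float64(0.005299167842367501))
base corners [array([0.5664, 0.2163]), array([ 0.6013, -0.031 ])] [array([0.435, 0.192]), array([ 0.4685, -0.0643]), array([ 0.5961, -0.0428])]
pad side [array([ 0.442 , -0.1853]), array([ 0.5812, -0.1923]), array([ 0.5767, -0.3602]), array([ 0.4452, -0.3549])]
pad scene [array([ 0.4429, -0.3357]), array([ 0.4447, -0.1827]), array([ 0.5689, -0.196 ]), array([ 0.5656, -0.3567])]
```

Rays from both views agree. The vice origin is at about (0.522, 0.0255) with its yaw near 7.8°, taken from base corners of the right size (129 x 258 mm). The handle is near (0.501, 0.252). The tumbler sits about 9 mm towards −x of the vice's middle.

Plan:
1. Grip the handle and open the vice.
2. Grip the tumbler's x sides with the tool tilted +45° about its x axis.
3. Turn to −45°, which lays the tumbler on the cork.
4. Regrip near the base at +45°, turn to −45°, and place it mouth-down.

First I work out the move to above the handle.

```bash
cat >> h.py <<'E'
V=np.array([.522,.0255]);YAW=7.8
def vz(x,y): # vise->world mm
    a=np.radians(YAW);return V+np.array([np.cos(a)*x-np.sin(a)*y,np.sin(a)*x+np.cos(a)*y])/1000
def Rt(yaw,th):
    a=np.radians(yaw);c,s=np.cos(a),np.sin(a)
    return np.array([[c,s,0],[s,-c,0],[0,0,-1]])@R.from_euler('x',th,degrees=True).as_matrix()
def plan(*tg): # each (tcp xyz, yaw, tilt) -> row from present measured pose
    from bench import readout
    o=readout.get_obs();M=R.from_rotvec(o["orientation"]).as_matrix()
    x=M[:,0];print("now",np.round(o["clock"],2),o["tcp_pos"].round(4),"yaw",np.degrees(np.arctan2(x[1],x[0])).round(1),"tilt",R.from_matrix(Rt(np.degrees(np.arctan2(x[1],x[0])),0).T@M).as_rotvec(degrees=True).round(1),"j",o["joints"].round(2),"F",o["contact_force"].round(1),"w",o["grip_width"].round(4))
    for p,y,t in tg:
        print((M.T@(np.array(p)-o["tcp_pos"])*1000).round(1),R.from_matrix(M.T@Rt(y,t)).as_rotvec(degrees=True).round(1))
E
python3 - <<'E'
from h import *
sp=vz(-32,125);a=np.radians(YAW+90-22.9);h=sp+.11*np.array([np.cos(a),np.sin(a)]);print(sp,h)
plan(((*h,.18),YAW,0))
E
```

```text
[0.47333162 0.14500058] [0.50198712 0.25120257]Traceback (most recent call last):
  File "<stdin>", line 3, in <module>
  File "h.py", line 26, in plan
    x=M[:,0];print("now",np.round(o["clock"],2),o["tcp_pos"].round(4),"yaw",np.degrees(np.arctan2(x[1],x[0])).round(1),"tilt",R.from_matrix(Rt(np.degrees(np.arctan2(x[1],x[0])),0).T@M).as_rotvec(degrees=True).round(1),"j",o["joints"].round(2),"F",o["contact_force"].round(1),"w",o["grip_width"].round(4))
                                                                                                                                                                                                                                                                                       ^^^^^^^^^^^^^^^^^^^^^
AttributeError: 'float' object has no attribute 'round'
```

```bash
sed -i 's/o\["grip_width"\].round(4)/round(o["grip_width"],4)/' h.py; python3 - <<'E'
from h import *
plan(((.502,.2512,.18),YAW,0))
E
```

```text
now 0.15 [0.172  0.6523 0.2306] yaw 75.2 tilt [-0.  -0.1 -0. ] j [-1.42  0.48  0.02  1.56 -0.01  1.11 -0.08] F [ 0.3  0.1 -0.5] w 0.0851
[-303.6  421.3   51. ] [ 0.1  0.1 67.4]
```

```bash
python3 -m handwheel '-304 421 40 0 0 67.4 85;-304 421 40 0 0 67.4 85;-304 421 40 0 0 67.4 85;-304 421 40 0 0 67.4 85;-304 421 40 0 0 67.4 85;-304 421 40 0 0 67.4 85;-304 421 40 0 0 67.4 85;-304 421 40 0 0 67.4 85;-304 421 40 0 0 67.4 85;-304 421 40 0 0 67.4 85;-304 421 40 0 0 67.4 85;-304 421 40 0 0 67.4 85'
python3 - <<'E'
from h import *
from bench import grab_frame
import pickle
plan(((.502,.2512,.076),YAW,0))
f=grab_frame("wrist");cv2.imwrite("pics/w1.png",f["pixels"][:,:,::-1]);pickle.dump(f,open("w1.pkl","wb"))
E
```

```text
clock: 1.65
tcp_pos: [0.5007, 0.2531, 0.1912]
orientation: [-3.133, -0.219, 0.001]
contact_force: [-0.1, -0.1, 0.6]
grip_width: 0.0848
now 1.65 [0.5007 0.2531 0.1912] yaw 8.0 tilt [ 0. -0.  0.] j [-0.9   0.35  0.41  1.89 -0.17  0.93 -0.28] F [-0.1 -0.1  0.6] w 0.0848
[  1.1   2.1 115.2] [-0.   0.   0.2]
```

View pics/w1.png

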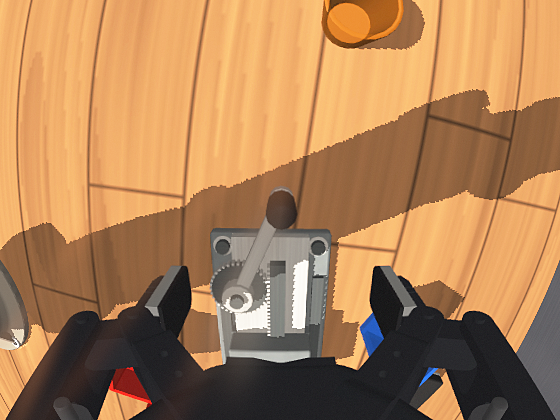

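The wrist view shows the handle at about (282,207), the spindle at (236,300), the vice end bolts at (222,246) and (318,246), and the amber cup at (360,20), well clear. I measure these with fisheye rays.

```bash
cat >> h.py <<'E'
def fonz(f,u,v,z):
    M=R.from_rotvec(f["rvec"]).as_matrix();c=-M.T@f["tvec"]
    a,b=u-f["cx"],v-f["cy"];r=np.hypot(a,b);t=r/f["fx"];d=M.T@np.array([np.sin(t)*a/r,np.sin(t)*b/r,np.cos(t)])
    return c+d*(z-c[2])/d[2]
E
python3 - <<'E'
from h import *;import pickle
f=pickle.load(open("w1.pkl","rb"))
crop(f,190,170,170,190,3.1,"pics/w1c.png")
print(-R.from_rotvec(f["rvec"]).as_matrix().T@f["tvec"])
for n,u,v,z in(("handle top",283,205,.109),("handle mid",282,209,.085),("spindle",236.5,301,.068),("cornerL",211,229,.018),("cornerR",331,229,.018),("edge L low",219,358,.018)):print(n,fonz(f,u,v,z).round(4))
E
```

```text
[0.48952474 0.32808187 0.33490559]
handle top [0.5004 0.2637 0.109 ]
handle mid [0.5012 0.2535 0.085 ]
spindle [0.4713 0.1497 0.068 ]
cornerL [0.4333 0.2013 0.018 ]
cornerR [0.5582 0.2189 0.018 ]
edge L low [0.4514 0.0205 0.018 ]
```

View pics/w1c.png

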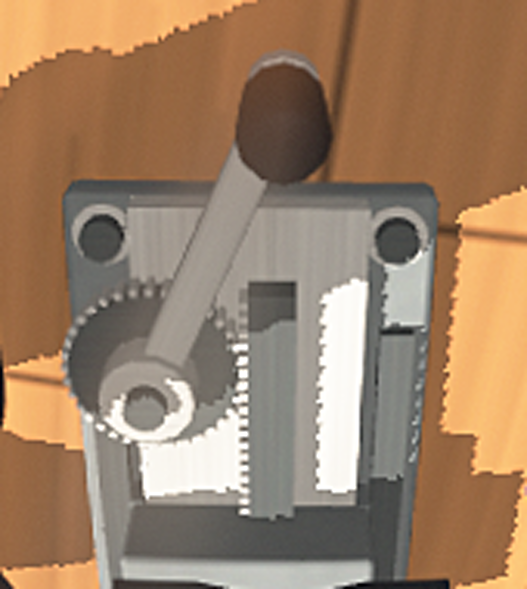

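```bash
python3 - <<'E'
from h import *;import pickle
f=pickle.load(open("w1.pkl","rb"))
for n,u,v,z in(("top far edge",282,228.7,.109),("bottom near edge",282,187,.060),("L",266.5,211,.09),("R",297,211,.09),("spindle",236.5,301,.068),("jawL",229,357,.064)):print(n,fonz(f,u,v,z).round(4))
E
```

```text
top far edge [0.5022 0.2455 0.109 ]
bottom near edge [0.4996 0.2657 0.06  ]
L [0.4891 0.2516 0.09  ]
R [0.5129 0.255  0.09  ]
spindle [0.4713 0.1497 0.068 ]
jawL [0.4681 0.0691 0.064 ]
```

Handle centre is about (0.501, 0.2555), 110 mm from the spindle at (0.4713, 0.1497), as specified. I go down and grip it.

```bash
sed -i 's/V=np.array(.*;/V=np.array([.5205,.029]);/' h.py; python3 -m handwheel '0 -2 40 0 0 0 85;0 -2 85 0 0 0 85;0 -2 114 0 0 0 85;0 -2 114 0 0 0 20;0 -2 114 0 0 0 20;0 -2 114 0 0 0 20;0 -2 114 0 0 0 20;0 -2 114 0 0 0 20' 30; python3 - <<'E'
from h import *
plan()
sp=np.array([.4713,.1497])
for q in (0,.15,.3,.45,.6,.7):
    d=110*np.array([np.cos(np.radians(74.5)+q)-np.cos(np.radians(74.5)),np.sin(np.radians(74.5)+q)-np.sin(np.radians(74.5))])
    print(q,(Rt(8,0).T@[*d,0]).round(1))
E
```

```text
clock: 2.7
tcp_pos: [0.5019, 0.254, 0.0788]
orientation: [-3.133, -0.215, -0.002]
contact_force: [-2.0, 0.9, 6.1]
grip_width: 0.0229
now 2.7 [0.5019 0.254  0.0788] yaw 7.8 tilt [ 0.1  0.1 -0. ] j [-0.85  0.51  0.35  1.97 -0.26  0.7  -0.2 ] F [-2.   0.9  6.1] w 0.0229
0 [0. 0. 0.]
0.15 [-15.6  -5.4   0. ]
0.3 [-31.8  -8.5   0. ]
0.45 [-48.2  -9.    0. ]
0.6 [-64.6  -7.1   0. ]
0.7 [-75.3  -4.5   0. ]
```

```bash
python3 -m handwheel '-8 -3 0 0 0 0 20;-16 -5.5 0 0 0 0 20;-24 -7.5 0 0 0 0 20;-32 -8.5 0 0 0 0 20;-40 -9 0 0 0 0 20;-48 -9 0 0 0 0 20;-56 -8.5 0 0 0 0 20;-65 -7 0 0 0 0 20;-75 -4.5 0 0 0 0 20;-75 -4.5 0 0 0 0 20;-75 -4.5 0 0 0 0 20;-75 -4.5 0 0 0 0 20'; python3 - <<'E'
from h import *
from bench import grab_frame
plan()
f=grab_frame("side");crop(f,190,140,160,150,4,"pics/s2.png")
E
```

```text
clock: 4.2
tcp_pos: [0.4274, 0.251, 0.079]
orientation: [-3.129, -0.218, -0.006]
contact_force: [-2.0, 6.2, 5.5]
grip_width: 0.0226
now 4.2 [0.4274 0.251  0.079 ] yaw 8.0 tilt [ 0.3  0.2 -0. ] j [-0.94  0.42  0.35  2.13 -0.24  0.63 -0.28] F [-2.   6.2  5.5] w 0.0226
```

View pics/s2.png

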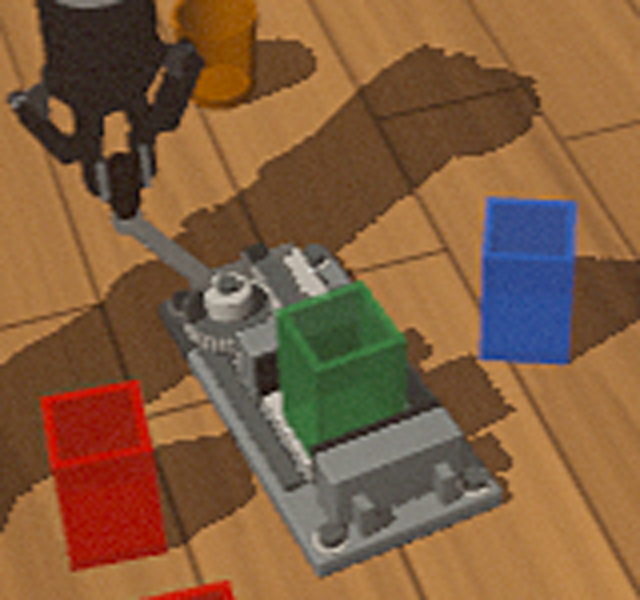

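The side view shows the vice open (lever swung left, at about 0.7 rad) and the green tumbler still standing. I release the handle, rise, and move over the tumbler for a close wrist view.

```bash
python3 -m handwheel '-2 0 0 0 0 0 50;-2 0 0 0 0 0 50;-2 0 -30 0 0 0 85;-2 0 -70 0 0 0 85;-2 0 -120 0 0 0 85;-2 0 -160 0 0 0 85;-2 0 -160 0 0 0 85'; python3 - <<'E'
from h import *;import pickle
plan(((.512,.027,.25),8,0))
fr=pickle.load(open("fr0.pkl","rb"));s,d=fr["scene"],fr["side"]
for n,lo,hi in(("red",(0,150,60),(6,255,255)),("blue",(105,120,60),(125,255,255))):
  for k,f in(("scene",s),("side",d)):
    m=cv2.inRange(cv2.cvtColor(f["pixels"],cv2.COLOR_RGB2HSV),lo,hi)
    nn,_,st,_=cv2.connectedComponentsWithStats(m)
    for q in st[1:]:
        if q[4]>150: print(n,k,q, "top edge L/R z.095", onz(f,q[0],q[1]+q[3]*.1,.095)[:2].round(3),onz(f,q[0]+q[2],q[1]+q[3]*.1,.095)[:2].round(3),"bottom z0",onz(f,q[0]+q[2]/2,q[1]+q[3],0)[:2].round(3))
E
```

```text
clock: 5.12
tcp_pos: [0.426, 0.2479, 0.2401]
orientation: [-3.13, -0.213, -0.007]
contact_force: [-0.3, 0.5, -0.8]
grip_width: 0.0847
now 5.12 [0.426  0.2479 0.2401] yaw 7.8 tilt [ 0.2  0.3 -0. ] j [-1.05  0.16  0.45  2.   -0.09  0.99 -0.42] F [-0.3  0.5 -0.8] w 0.0847
[ 55.3 230.5 -10.5] [-0.2 -0.3 -0.2]
red scene [223 137  29  43 963] top edge L/R z.095 [ 0.372 -0.184] [ 0.331 -0.113] bottom z0 [ 0.401 -0.122]
red scene [277 153  31  45 989] top edge L/R z.095 [ 0.362 -0.016] [0.319 0.057] bottom z0 [0.391 0.051]
red side [ 200  235   32   48 1089] top edge L/R z.095 [0.331 0.057] [0.404 0.03 ] bottom z0 [ 0.345 -0.008]
red side [ 221  285   35   52 1292] top edge L/R z.095 [ 0.343 -0.109] [ 0.415 -0.135] bottom z0 [ 0.356 -0.175]
blue scene [ 241  231   35   53 1398] top edge L/R z.095 [0.663 0.054] [0.624 0.123] bottom z0 [0.698 0.12 ]
blue side [310 190  24  41 874] top edge L/R z.095 [0.642 0.121] [0.701 0.099] bottom z0 [0.658 0.068]
```

```bash
python3 -m handwheel '55 230 -10 0 0 0 85;55 230 -10 0 0 0 85;55 230 -10 0 0 0 85;55 230 -10 0 0 0 85;55 230 -10 0 0 0 85;55 230 -10 0 0 0 85;55 230 -10 0 0 0 85'; python3 - <<'E'
from h import *
from bench import grab_frame
import pickle
plan()
f=grab_frame("wrist");crop(f,140,120,280,210,2.8,"pics/w2.png");pickle.dump(f,open("w2.pkl","wb"))
E
```

```text
clock: 6.0
tcp_pos: [0.5096, 0.0285, 0.2467]
orientation: [-3.134, -0.218, 0.002]
contact_force: [-0.3, 0.3, -0.2]
grip_width: 0.0851
now 6.0 [0.5096 0.0285 0.2467] yaw 8.0 tilt [ 0.  -0.1  0. ] j [-0.7   0.21  0.61  1.96 -0.14  1.02  0.11] F [-0.3  0.3 -0.2] w 0.0851
```

View pics/w2.png

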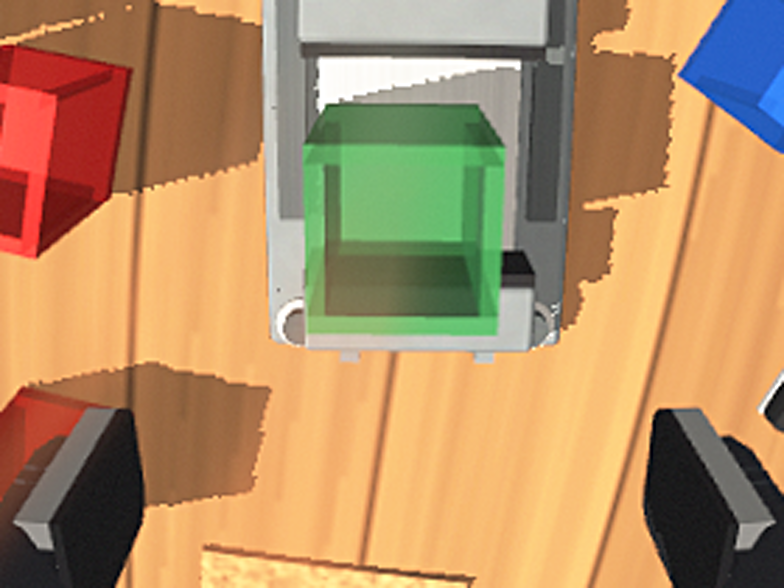

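The view shows the rim corners at crop (302,147), (504,147), (498,333) and (306,333), with the jaws well apart. The moving jaw's face edge is at row ~48 and the fixed jaw lies under the near rim.

```bash
python3 - <<'E'
from h import *;import pickle
f=pickle.load(open("w2.pkl","rb"))
C=lambda x,y:(140+x/2.8,120+y/2.8)
P=np.array([fonz(f,*C(*p),.125) for p in((302,147),(504,147),(498,333),(306,333))]);print(P.round(4),P.mean(0));e=np.roll(P,-1,0)-P;print(np.degrees(np.arctan2(e[:,1],e[:,0])),np.linalg.norm(e,axis=1))
B=np.array([fonz(f,*C(*p),.03) for p in((325,103),(482,103))]);print("base +y edge",B)
J=np.array([fonz(f,*C(*p),.064) for p in((302,42),(547,47),(309,345),(532,348))]);print("jaw face top, fixed back",J.round(4))
Q=np.array([fonz(f,*C(*p),.018) for p in((272,343),(558,348))]);print("base end corners",Q.round(4))
E
```

```text
[[ 0.4783  0.0516  0.125 ]
 [ 0.5377  0.0599  0.125 ]
 [ 0.546   0.0012  0.125 ]
 [ 0.4861 -0.0071  0.125 ]] [0.5120022 0.0264083 0.125    ]
[   8.00115094  -81.90116954 -172.06715933   97.52266521] [0.05994031 0.05932254 0.0605363  0.05925234]
base +y edge [[0.47803168 0.05199423 0.03      ]
 [0.53996395 0.06072112 0.03      ]]
jaw face top, fixed back [[ 0.469   0.0778  0.064 ]
 [ 0.5562  0.0886  0.064 ]
 [ 0.4849 -0.0374  0.064 ]
 [ 0.5714 -0.0268  0.064 ]]
base end corners [[ 0.4664 -0.0588  0.018 ]
 [ 0.5934 -0.0437  0.018 ]]
```

Tumbler centre (0.512, 0.0265), yaw 7.9°, sides 59–60.5 mm, which fits the given size. Jaw gap is about 84 mm. Next I work out the tilted approach.

```bash
sed -i 's/V=np.array(.*;/V=np.array([.5195,.0278]);/; s/;YAW=7.8/;YAW=7.6/;s/^YAW=.*//' h.py; sed -n 18,19p h.py; cat >> h.py <<'E'
def tg(G,yaw,th,back=0): # grasp point -> tcp target
    return (np.array(G)+(.0187-back)*Rt(yaw,th)[:,2],yaw,th)
E
python3 - <<'E'
from h import *
G=(.512,.0265,.100)
plan(tg(G,7.9,45,.10),tg(G,7.9,45))
print(tg(G,7.9,45,.1),tg(G,7.9,45))
E
```

```text
def vz(x,y): # vise->world mm
    a=np.radians(YAW);return V+np.array([np.cos(a)*x-np.sin(a)*y,np.sin(a)*x+np.cos(a)*y])/1000
now 6.05 [0.5098 0.0285 0.2468] yaw 8.0 tilt [ 0.  -0.1  0. ] j [-0.7   0.21  0.61  1.96 -0.14  1.02  0.11] F [-0.6  0.6  0.7] w 0.0848
[ 1.9 59.8 89.3] [45.   0.1  0. ]
[  2.1 -10.9 160. ] [45.   0.1  0. ]
(array([ 0.51990138, -0.03044219,  0.15748778]), 7.9, 45) (array([0.51018258, 0.0395974 , 0.0867771 ]), 7.9, 45)
```

```bash
python3 -m handwheel '2 60 20 10 0 0 85;2 60 30 20 0 0 85;2 60 40 30 0 0 85;2 60 50 40 0 0 85;2 60 70 45 0 0 85;2 60 89 45 0 0 85;2 60 89 45 0 0 85;2 60 89 45 0 0 85' ; python3 - <<'E'
from h import *
from bench import grab_frame
G=(.512,.0265,.100)
plan(tg(G,7.9,45,.02),tg(G,7.9,45))
f=grab_frame("side");crop(f,120,60,280,230,2.7,"pics/s3.png")
E
```

```text
clock: 7.05
tcp_pos: [0.521, -0.0309, 0.1594]
orientation: [-2.352, -0.165, 0.066]
contact_force: [0.2, -0.4, 0.6]
grip_width: 0.0849
now 7.05 [ 0.521  -0.0309  0.1594] yaw 8.0 tilt [44.9  0.1 -0. ] j [ 0.01  0.61  0.45  1.87 -0.9   1.4   1.07] F [ 0.2 -0.4  0.6] w 0.0849
[-1.   0.9 81.8] [ 0.1 -0.   0.1]
[ -1.    0.9 101.8] [ 0.1 -0.   0.1]
```

View pics/s3.png

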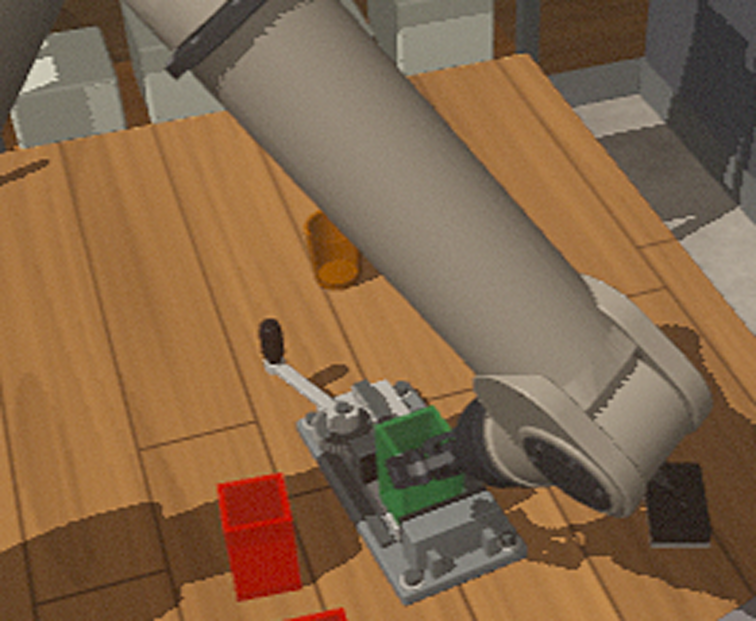

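The tool is at 45° with its fingers either side of the green tumbler, and the way is clear. I approach along the tool axis and grip.

```bash
python3 -m handwheel '-1 1 35 0 0 0 85;-1 1 65 0 0 0 85;-1 1 90 0 0 0 85;-1 1 102 0 0 0 85;-1 1 102 0 0 0 85;-1 1 102 0 0 0 50;-1 1 102 0 0 0 50;-1 1 102 0 0 0 50;-1 1 102 0 0 0 50;-1 1 102 0 0 0 50' 45; python3 - <<'E'
from h import *
from bench import grab_frame
G=(.512,.0265,.100)
plan(tg(G,7.9,45))
f=grab_frame("side");crop(f,180,160,160,130,4,"pics/s4.png")
f=grab_frame("scene");crop(f,180,130,200,150,4,"pics/n4.png")
E
```

```text
clock: 8.35
tcp_pos: [0.5106, 0.0374, 0.0863]
orientation: [-2.352, -0.16, 0.064]
contact_force: [0.8, -2.2, 6.3]
grip_width: 0.0596
now 8.35 [0.5106 0.0374 0.0863] yaw 7.7 tilt [45.   0.1 -0. ] j [-0.05  0.68  0.38  1.97 -1.02  1.23  1.14] F [ 0.8 -2.2  6.3] w 0.0596
[-0.1 -1.9  1.2] [ 0.  -0.2 -0. ]
```

View pics/s4.png

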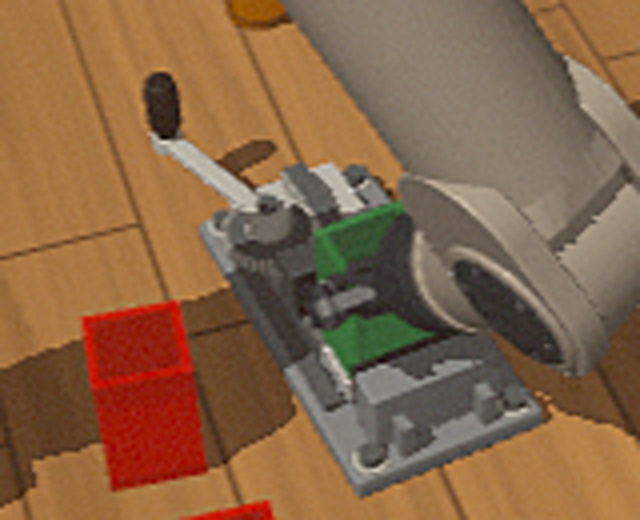

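View pics/n4.png

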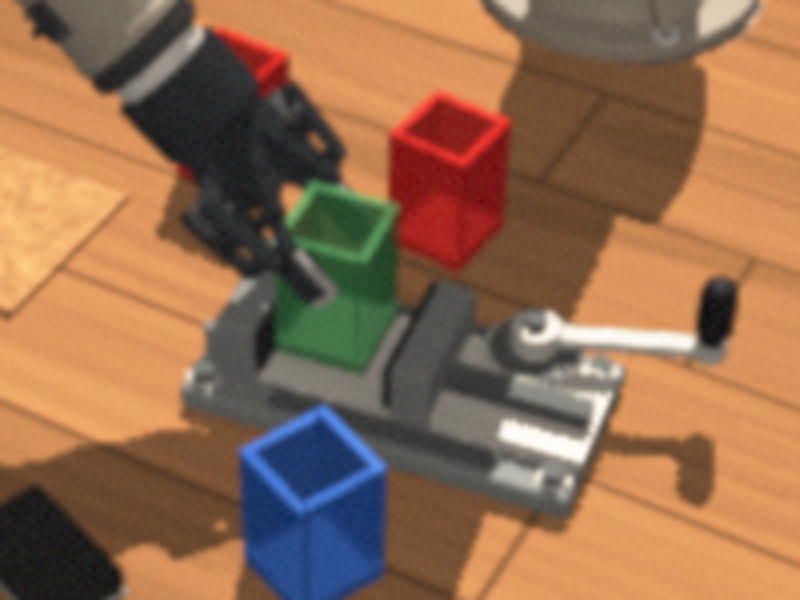

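The grip looks good: 59.6 mm opening, both fingers on the x sides, tumbler upright. I save the tumbler-to-tool relation, then lift straight up.

```bash
cat >> h.py <<'E'
def T(Rm,p):
    m=np.eye(4);m[:3,:3]=Rm;m[:3,3]=p;return m
def tool():
    from bench import readout
    o=readout.get_obs();return T(R.from_rotvec(o["orientation"]).as_matrix(),o["tcp_pos"])
def tumb(p,yaw,pitch): return T(R.from_euler('ZX',[yaw,pitch],degrees=True).as_matrix(),p)
def rows(*targets):
    t=tool()
    for g in targets:
        d=np.linalg.inv(t)@g;print((d[:3,3]*1000).round(1),R.from_matrix(d[:3,:3]).as_rotvec(degrees=True).round(1),"tcp",g[:3,3].round(3))
E
python3 - <<'E'
from h import *
rel=np.linalg.inv(tumb((.512,.0265,.030),7.8,0))@tool();np.save("rel1.npy",rel)
print(np.round(rel,4))
u=np.array([-np.sin(np.radians(7.8)),np.cos(np.radians(7.8))])
c=np.array([.510,-.272]);b=c-.0475*u
rows(tumb((.512,.0265,.18),7.8,0)@rel, tumb((*b,.16),7.8,-90)@rel, tumb((*b,.036),7.8,-90)@rel)
E
python3 -m handwheel '0 -10 -10 0 0 0 50;0 -30 -30 0 0 0 50;0 -50 -50 0 0 0 50;0 -75 -75 0 0 0 50;0 -100 -100 0 0 0 50;0 -120 -120 0 0 0 50;0 -120 -120 0 0 0 50'; python3 -c "
from h import *
plan()
rel=np.load('rel1.npy');u=np.array([-np.sin(np.radians(7.8)),np.cos(np.radians(7.8))])
c=np.array([.510,-.272]);b=c-.0475*u
rows(tumb((*b,.18),7.8,-90)@rel)"
```

```text
[[ 1.000e+00  5.000e-04  1.800e-03  1.000e-04]
 [-9.000e-04 -7.075e-01  7.067e-01  1.100e-02]
 [ 1.600e-03 -7.067e-01 -7.075e-01  5.630e-02]
 [ 0.000e+00  0.000e+00  0.000e+00  1.000e+00]]
[   0.2 -106.  -106.1] [0. 0. 0.] tcp [0.511 0.037 0.236]
[ -42.1  166.3 -254.8] [-90.   -0.   -0.2] tcp [ 0.509 -0.263  0.149]
[ -42.3  253.9 -167.1] [-90.   -0.   -0.2] tcp [ 0.509 -0.263  0.025]
clock: 9.32
tcp_pos: [0.5103, 0.038, 0.257]
orientation: [-2.353, -0.163, 0.062]
contact_force: [0.6, -0.3, -3.2]
grip_width: 0.0593
now 9.32 [0.5103 0.038  0.257 ] yaw 7.8 tilt [44.9  0.2 -0.1] j [-0.12  0.42  0.46  1.89 -0.87  1.42  0.86] F [ 0.6 -0.3 -3.2] w 0.0593
[ -42.7  273.2 -148.4] [-89.9  -0.2  -0.1] tcp [ 0.509 -0.263  0.169]
```

```bash
python3 -m handwheel '-5 30 -18 0 0 0 50;-10 60 -36 -8 0 0 50;-15 90 -54 -17 0 0 50;-19 120 -70 -26 0 0 50;-23 150 -84 -35 0 0 50;-28 180 -98 -45 0 0 50;-33 210 -112 -55 0 0 50;-38 240 -130 -65 0 0 50;-42 273 -148 -75 0 0 50;-42 273 -148 -85 0 0 50;-42 273 -148 -90 0 0 50;-42 273 -148 -90 0 0 50'; python3 - <<'E'
from h import *
from bench import grab_frame
plan()
rel=np.load('rel1.npy');u=np.array([-np.sin(np.radians(7.8)),np.cos(np.radians(7.8))])
c=np.array([.510,-.272]);b=c-.0475*u
rows(tumb((*b,.045),7.8,-90)@rel,tumb((*b,.036),7.8,-90)@rel)
f=grab_frame("side");crop(f,140,150,260,250,2.4,"pics/s5.png")
f=grab_frame("scene");crop(f,80,80,260,190,3,"pics/n5.png")
E
```

```text
clock: 10.82
tcp_pos: [0.5078, -0.2603, 0.1648]
orientation: [2.349, 0.168, 0.061]
contact_force: [0.2, 0.1, -2.6]
grip_width: 0.0598
now 10.82 [ 0.5078 -0.2603  0.1648] yaw 8.0 tilt [-45.1  -0.4  -0.1] j [-0.89  0.73  1.14  2.2   0.29  0.42 -0.06] F [ 0.2  0.1 -2.6] w 0.0598
[  1.5 -90.5  94.5] [0.1 0.2 0.4] tcp [ 0.509 -0.263  0.034]
[  1.6 -96.8 100.9] [0.1 0.2 0.4] tcp [ 0.509 -0.263  0.025]
```

View pics/s5.png

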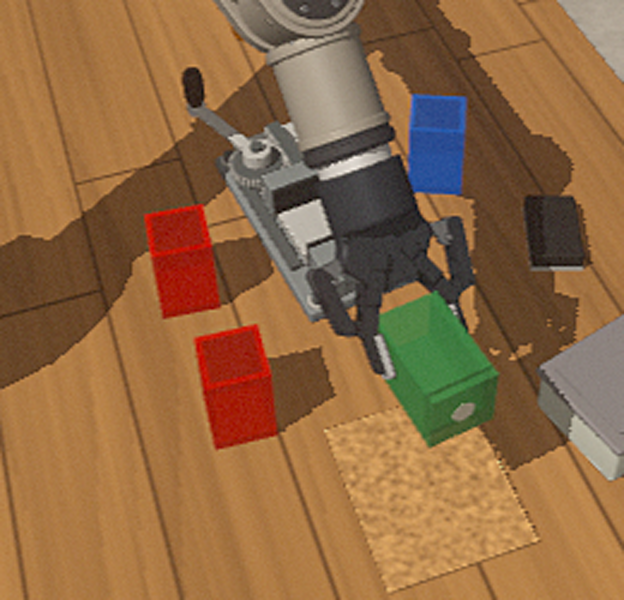

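View pics/n5.png

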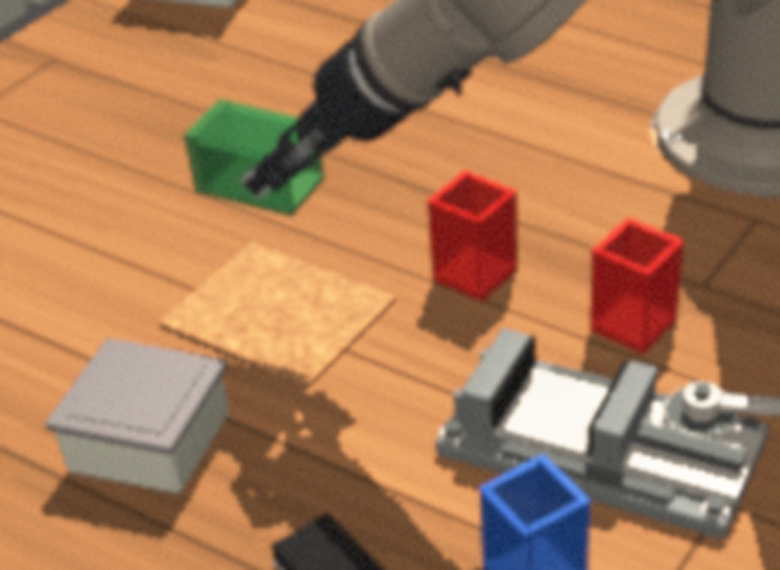

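The tumbler is held level, mouth towards the vice, with the scarred base facing away. In the side crop the scar is at (462,411) and the tumbler is above the pad. I lower it to just above the cork, then slowly to contact.

```bash
python3 -m handwheel '1 -25 26 0 0 0 50;1 -50 52 0 0 0 50;1 -70 73 0 0 0 50;1.5 -84 88 0 0.2 0.4 50;1.5 -90 94 0 0.2 0.4 50;1.5 -90 94 0 0.2 0.4 50;1.5 -90 94 0 0.2 0.4 50'; python3 - <<'E'
from h import *
plan()
rel=np.load('rel1.npy');u=np.array([-np.sin(np.radians(7.8)),np.cos(np.radians(7.8))])
c=np.array([.510,-.272]);b=c-.0475*u
rows(tumb((*b,.036),7.8,-90)@rel)
E
python3 -m handwheel '0 -1.5 1.5 0 0 0 50;0 -3 3 0 0 0 50;0 -4 4 0 0 0 50;0 -4 4 0 0 0 50'
python3 -m handwheel '0 -.7 .7 0 0 0 50;0 -1.4 1.4 0 0 0 50;0 -1.4 1.4 0 0 0 50'
```

```text
clock: 11.8
tcp_pos: [0.511, -0.265, 0.0376]
orientation: [2.353, 0.153, 0.076]
contact_force: [-1.2, -0.3, -3.2]
grip_width: 0.0595
now 11.8 [ 0.511  -0.265   0.0376] yaw 7.7 tilt [-45.    0.5   0.2] j [-0.76  0.98  0.95  2.22  0.22  0.18 -0.2 ] F [-1.2 -0.3 -3.2] w 0.0595
[ -2.  -10.3   7.5] [-0.1 -0.2 -0.5] tcp [ 0.509 -0.263  0.025]
clock: 12.3
tcp_pos: [0.5106, -0.2647, 0.0309]
orientation: [2.352, 0.155, 0.074]
contact_force: [-0.1, -0.0, -2.8]
grip_width: 0.0599
clock: 12.68
tcp_pos: [0.5106, -0.2648, 0.0289]
orientation: [2.352, 0.155, 0.074]
contact_force: [0.4, -0.3, -3.8]
grip_width: 0.0593
```

```bash
python3 -m handwheel '0 -.7 .7 0 0 0 50;0 -1.4 1.4 0 0 0 50;0 -1.4 1.4 0 0 0 50'; python3 -m handwheel '0 -.7 .7 0 0 0 50;0 -1.4 1.4 0 0 0 50;0 -1.4 1.4 0 0 0 50';python3 -c "
from h import *
plan()"
```

```text
clock: 13.05
tcp_pos: [0.5106, -0.2648, 0.027]
orientation: [2.352, 0.155, 0.074]
contact_force: [-0.1, -0.7, -3.5]
grip_width: 0.0594
clock: 13.42
tcp_pos: [0.5107, -0.2649, 0.0256]
orientation: [2.352, 0.154, 0.074]
contact_force: [-0.9, 4.8, 3.8]
grip_width: 0.0596
now 13.42 [ 0.5107 -0.2649  0.0256] yaw 7.7 tilt [-45.    0.4   0.2] j [-0.74  0.99  0.92  2.22  0.34  0.17 -0.34] F [-0.9  4.8  3.8] w 0.0596
```

Contact came at TCP z 0.0256, as predicted (0.025). I release gently and back off along the tool axis.

```bash
python3 -m handwheel '0 0 0 0 0 0 64;0 0 0 0 0 0 75;0 0 0 0 0 0 85;0 0 0 0 0 0 85;0 0 -20 0 0 0 85;0 0 -60 0 0 0 85;0 0 -110 0 0 0 85;0 0 -160 0 0 0 85;0 0 -200 0 0 0 85;0 0 -200 0 0 0 85'; python3 - <<'E'
from h import *
from bench import grab_frame
plan()
import pickle
fr={n:grab_frame(n) for n in("side","wrist","scene")};pickle.dump(fr,open("f6.pkl","wb"))
crop(fr["side"],230,260,160,150,4,"pics/s6.png");cv2.imwrite("pics/w6.png",fr["wrist"]["pixels"][:,:,::-1])
crop(fr["scene"],110,130,140,100,5,"pics/n6.png")
E
```

```text
clock: 14.68
tcp_pos: [0.4923, -0.1222, 0.1673]
orientation: [2.355, 0.158, 0.08]
contact_force: [0.3, -0.2, 0.6]
grip_width: 0.0853
now 14.68 [ 0.4923 -0.1222  0.1673] yaw 7.9 tilt [-44.9   0.6   0.2] j [-1.17  0.67  1.09  2.21  0.34  0.63 -0.33] F [ 0.3 -0.2  0.6] w 0.0853
```

View pics/s6.png

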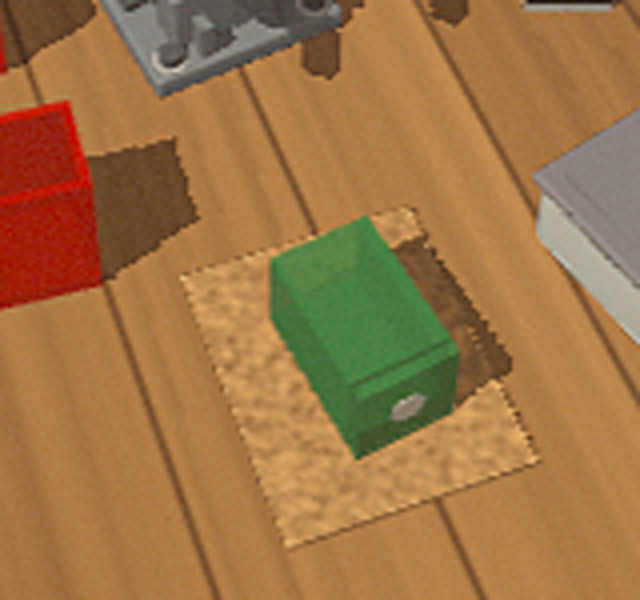

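View pics/n6.png

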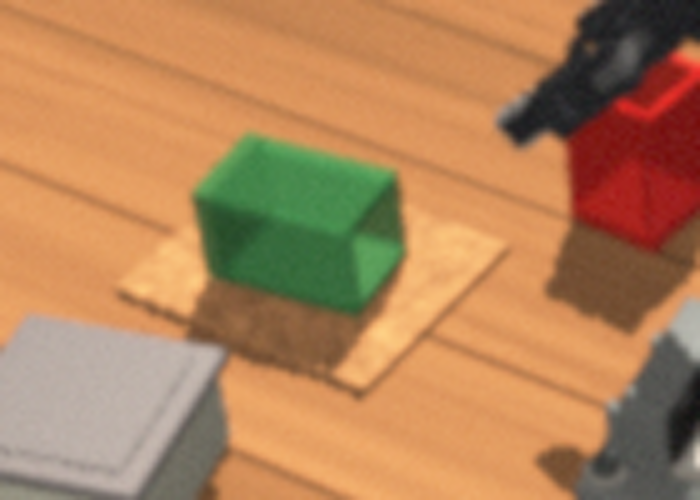

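View pics/w6.png

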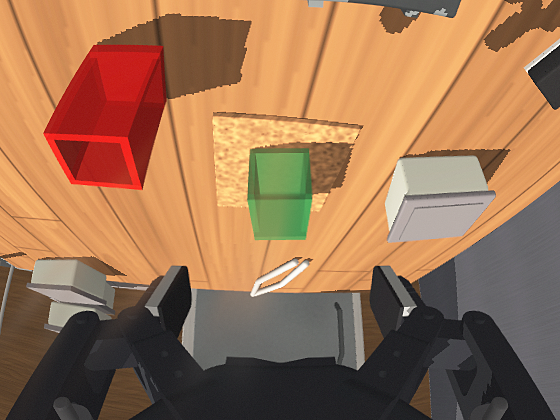

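The tumbler lies flat on the cork, base (scar) away from the vice. I check its measured top corners against the pose predicted from the grip.

```bash
python3 - <<'E'
from h import *;import pickle
fr=pickle.load(open("f6.pkl","rb"));s=fr["side"]
for p in((270,260),(367,216),(460,350),(355,388)):print(onz(s,230+p[0]/4,260+p[1]/4,.066).round(4))
n=fr["scene"]
for p in((250,135),(402,175),(352,238),(193,195)):print("scene",onz(n,110+p[0]/5,130+p[1]/5,.066).round(4))
w=fr["wrist"]
for p in((248,198),(312,197),(308,239),(255,239)):print("wrist",fonz(w,*p,.066).round(4))
rel=np.load("rel1.npy");t=T(R.from_rotvec([2.352,.154,.074]).as_matrix(),[.5107,-.2649,.0256])
B=t@np.linalg.inv(rel);print(np.round(B,3))
for x,y,z in((-.03,-.03,.095),(.03,-.03,.095),(.03,-.03,0),(-.03,-.03,0)):print("pred",(B@[x,y,z,1])[:3].round(4))
np.save("lie.npy",B)
E
```

```text
[ 0.4764 -0.2319  0.066 ]
[ 0.5356 -0.2235  0.066 ]
[ 0.5493 -0.3155  0.066 ]
[ 0.4906 -0.3175  0.066 ]
scene [ 0.4903 -0.3177  0.066 ]
scene [ 0.4774 -0.2236  0.066 ]
scene [ 0.5351 -0.2149  0.066 ]
scene [ 0.5484 -0.311   0.066 ]
wrist [ 0.4759 -0.2288  0.066 ]
wrist [ 0.5338 -0.2199  0.066 ]
wrist [ 0.5509 -0.3168  0.066 ]
wrist [ 0.4887 -0.324   0.066 ]
[[ 0.991  0.006 -0.132  0.518]
 [ 0.132  0.001  0.991 -0.321]
 [ 0.006 -1.     0.     0.037]
 [ 0.     0.     0.     1.   ]]
pred [ 0.4755 -0.2305  0.0664]
pred [ 0.535  -0.2226  0.0668]
pred [ 0.5475 -0.3168  0.0668]
pred [ 0.488  -0.3247  0.0664]
```

Measured and predicted corners agree within about 4 mm (the side and wrist views mostly within 1–3 mm). Before regripping, I use the empty gripper to check that the final pose over the vice (tilt −45°) can be reached.

```bash
python3 - <<'E'
from h import *
G=(*vz(2,9),.100);print(G)
plan(tg(G,7.6,-45,.08),tg(G,7.6,-45))
E
```

```text
(np.float64(0.520292123568189), np.float64(0.03698545264277812), 0.1)
now 14.82 [ 0.49   -0.1255  0.1661] yaw 7.6 tilt [-45.    0.4   0.1] j [-1.17  0.67  1.09  2.22  0.34  0.63 -0.33] F [ 0.6 -1.1  1.1] w 0.085
[  51.5 -157.9 -125.4] [ 0.  -0.3 -0.2]
[  51.  -158.   -45.4] [ 0.  -0.3 -0.2]
```

```bash
python3 -m handwheel '10 -50 -50 0 0 0 85;25 -90 -90 0 0 0 85;40 -130 -125 0 0 0 85;51 -158 -125 0 0 0 85;51 -158 -125 0 0 0 85;51 -158 -100 0 0 0 85;51 -158 -75 0 0 0 85;51 -158 -46 0 0 0 85;51 -158 -46 0 0 0 85;51 -158 -46 0 0 0 85'; python3 - <<'E'
from h import *
G=(*vz(2,9),.100)
plan(tg(G,7.6,-45))
E
```

```text
clock: 16.08
tcp_pos: [0.5224, 0.0242, 0.0883]
orientation: [2.352, 0.152, 0.074]
contact_force: [-0.4, -0.1, -0.5]
grip_width: 0.085
now 16.08 [0.5224 0.0242 0.0883] yaw 7.6 tilt [-45.    0.4   0.2] j [-1.24  0.86  0.9   2.05  0.14  0.76 -0.44] F [-0.4 -0.1 -0.5] w 0.085
[-0.4 -0.9  1.3] [ 0.  -0.3 -0.3]
```

The final pose is reachable with joint margin. I retreat and go to the regrip pose at the base end of the lying tumbler (tilt +45°).

```bash
python3 -m handwheel '0 0 -40 0 0 0 85;0 0 -90 0 0 0 85;0 -40 -130 0 0 0 85;0 -80 -150 0 0 0 85;0 -80 -150 0 0 0 85'; python3 - <<'E'
from h import *
B=np.load("lie.npy");G=(B@[0,0,.026,1])[:3];print(G)
plan(tg(G,7.6,45,.12),tg(G,7.6,45,.0))
print(tg(G,7.6,45,.12)[0])
E
```

```text
clock: 16.7
tcp_pos: [0.5002, 0.1917, 0.1363]
orientation: [2.354, 0.164, 0.078]
contact_force: [-0.1, -0.5, 0.3]
grip_width: 0.0848
[ 0.51451534 -0.2949452   0.03659342]
now 16.7 [0.5002 0.1917 0.1363] yaw 8.1 tilt [-44.9   0.4   0.2] j [-1.43  0.84  0.89  1.85  0.07  1.09 -0.52] F [-0.1 -0.5  0.3] w 0.0848
[-55.7 374.1 411.4] [89.9 -0.5  0.6]
[-55.5 254.1 411.7] [89.9 -0.5  0.6]
[ 0.52398885 -0.36594589  0.10822334]
```

I had the sign of the sideways part wrong, so the tool swung low over the lever side instead of rising. Nothing was touched (force about 0). I rise first, then carry on.

```bash
python3 - <<'E'
from h import *
B=np.load("lie.npy");G=(B@[0,0,.026,1])[:3]
plan(((.5,.19,.28),7.6,-45),((.51,0,.30),7.6,-20),((.52,-.2,.30),7.6,20),((.524,-.366,.25),7.6,45))
E
```

```text
now 16.7 [0.5002 0.1917 0.1363] yaw 8.1 tilt [-44.9   0.4   0.2] j [-1.43  0.84  0.89  1.85  0.07  1.09 -0.52] F [-0.1 -0.5  0.3] w 0.0848
[   0.6  102.5 -100.7] [-0.1 -0.7  0.1]
[-16.3 251.   18.7] [24.9 -0.6  0.2]
[-34.8 392.5 159.3] [64.9 -0.6  0.5]
[-54.7 474.2 311. ] [89.9 -0.5  0.6]
```

```bash
python3 -m handwheel '0 35 -35 0 0 0 85;0 75 -75 0 0 0 85;0 103 -101 0 0 0 85;-5 145 -65 8 0 0 85;-10 190 -30 16 0 0 85;-16 251 19 25 0 0 85;-22 290 60 35 0 0 85;-28 335 105 45 0 0 85;-34 380 148 55 0 0 85;-42 415 200 65 0 0 85;-50 445 255 75 0 0 85;-55 474 311 85 0 0 85'; python3 - <<'E'
from h import *
B=np.load("lie.npy");G=(B@[0,0,.026,1])[:3]
plan(tg(G,7.6,45,.12),tg(G,7.6,45,.0))
E
```

```text
clock: 18.2
tcp_pos: [0.5162, -0.2544, 0.2806]
orientation: [-2.699, -0.179, 0.059]
contact_force: [1.4, 1.0, 1.0]
grip_width: 0.085
now 18.2 [ 0.5162 -0.2544  0.2806] yaw 7.8 tilt [25.1 -0.7  0.2] j [-0.03  0.57  0.85  1.6  -0.65  1.57  1.09] F [1.4 1.  1. ] w 0.085
[ -5.1 174.2 108.9] [19.9  0.7 -0.3]
[ -3.7 133.4 221.7] [19.9  0.7 -0.3]
```

```bash
python3 -m handwheel '0 0 0 0 0 0 85;0 0 0 0 0 0 85;0 0 0 0 0 0 85;0 0 0 0 0 0 85'; python3 - <<'E'
from h import *
B=np.load("lie.npy");G=(B@[0,0,.026,1])[:3]
plan(tg(G,7.6,45,.12),tg(G,7.6,45,.0))
E
```

```text
clock: 18.7
tcp_pos: [0.517, -0.2508, 0.2804]
orientation: [-2.703, -0.183, 0.062]
contact_force: [-0.3, 1.3, -0.3]
grip_width: 0.085
now 18.7 [ 0.517  -0.2508  0.2804] yaw 7.9 tilt [24.8 -0.8  0.2] j [-0.04  0.57  0.85  1.6  -0.65  1.57  1.09] F [-0.3  1.3 -0.3] w 0.085
[ -6.4 176.7 108. ] [20.2  0.9 -0.2]
[ -4.6 135.4 220.7] [20.2  0.9 -0.2]
```

```bash
python3 -m handwheel '-2 50 0 5 0 0 85;-4 100 10 10 0 0 85;-6 140 20 15 0.5 0 85;-6 165 40 20 0.9 0 85;-6 177 60 20 0.9 0 85;-6 177 85 20 0.9 0 85;-6 177 108 20 0.9 0 85;-6 177 108 20 0.9 0 85;-6 177 108 20 0.9 0 85'; python3 - <<'E'
from h import *
from bench import grab_frame
B=np.load("lie.npy");G=(B@[0,0,.026,1])[:3]
plan(tg(G,7.6,45,.12),tg(G,7.6,45,.0))
f=grab_frame("side");crop(f,200,200,200,200,3,"pics/s7.png")
f=grab_frame("scene");crop(f,80,100,200,150,4,"pics/n7.png")
E
```

```text
clock: 19.82
tcp_pos: [0.5235, -0.3683, 0.1084]
orientation: [-2.357, -0.148, 0.065]
contact_force: [-0.4, -0.1, 0.7]
grip_width: 0.0849
now 19.82 [ 0.5235 -0.3683  0.1084] yaw 7.3 tilt [44.7 -0.2  0.1] j [ 0.41  1.01  0.64  1.32 -0.84  1.77  1.32] F [-0.4 -0.1  0.7] w 0.0849
[ 0.8 -1.5  1.8] [ 0.3 -0.1 -0.4]
[  0.5  -2.  121.8] [ 0.3 -0.1 -0.4]
```

View pics/s7.png

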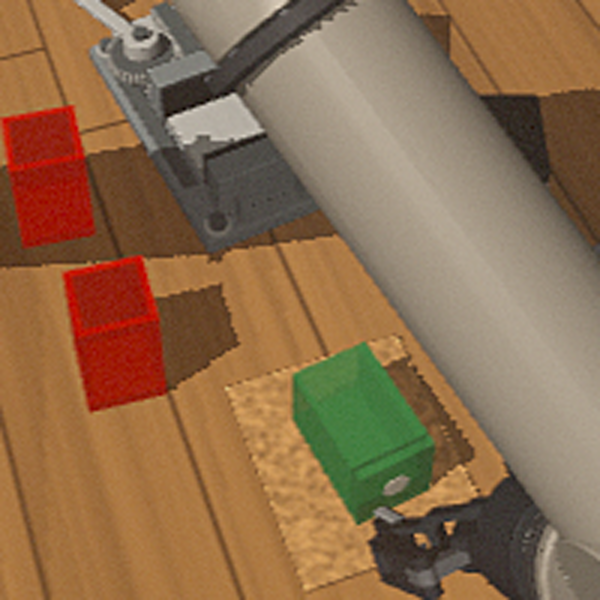

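View pics/n7.png

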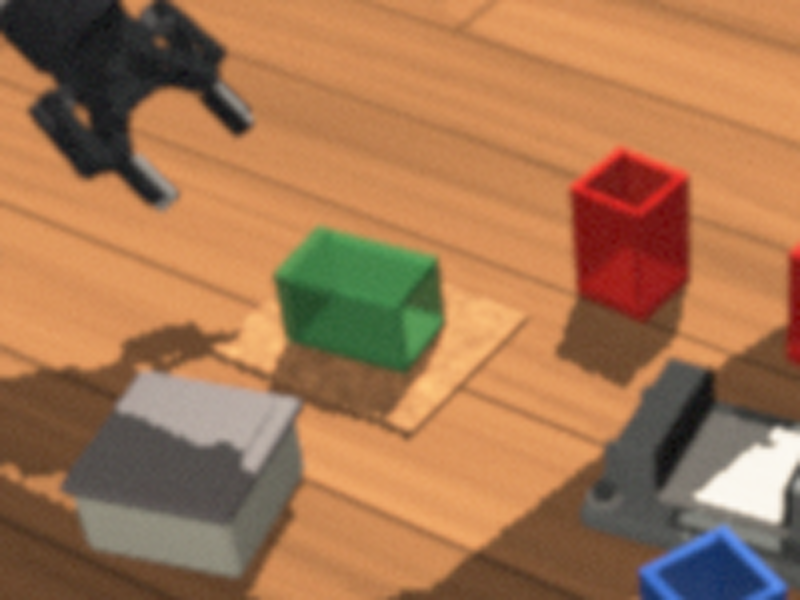

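The gripper is square behind the base, tumbler undisturbed, arm clear of the tub. I move in along the tool axis and grip.

```bash
python3 -m handwheel '0.5 -2 40 0.3 0 0 85;0.5 -2 75 0.3 0 -0.3 85;0.5 -2 100 0.3 0 -0.3 85;0.5 -2 115 0.3 0 -0.3 85;0.5 -2 121 0.3 0 -0.3 85;0.5 -2 121 0.3 0 -0.3 85'; python3 - <<'E'
from h import *
B=np.load("lie.npy");G=(B@[0,0,.026,1])[:3]
plan(tg(G,7.6,45,.0))
E
```

```text
clock: 20.68
tcp_pos: [0.5123, -0.283, 0.0232]
orientation: [-2.35, -0.152, 0.063]
contact_force: [-0.7, -0.1, 0.0]
grip_width: 0.085
now 20.68 [ 0.5123 -0.283   0.0232] yaw 7.4 tilt [45.1  0.  -0. ] j [ 0.31  1.03  0.59  1.53 -0.9   1.58  1.39] F [-0.7 -0.1  0. ] w 0.085
[ 0.7 -0.9  0.6] [-0.1 -0.2 -0.1]
```

```bash
python3 -m handwheel '0.5 -1 0 0 0 0 50;0.5 -1 0 0 0 0 50;0.5 -1 0 0 0 0 50;0.5 -1 0 0 0 0 50;0.5 -1 0 0 0 0 50' 45; python3 - <<'E'
from h import *
from bench import grab_frame
plan()
rel=np.linalg.inv(np.load("lie.npy"))@tool();np.save("rel2.npy",rel);print(rel.round(4))
f=grab_frame("side");crop(f,230,250,160,150,4,"pics/s8.png")
E
```

```text
clock: 21.3
tcp_pos: [0.5129, -0.2827, 0.0243]
orientation: [-2.351, -0.152, 0.062]
contact_force: [0.8, -4.4, 4.7]
grip_width: 0.0592
now 21.3 [ 0.5129 -0.2827  0.0243] yaw 7.4 tilt [45.1  0.  -0. ] j [ 0.31  1.03  0.59  1.53 -0.9   1.58  1.39] F [ 0.8 -4.4  4.7] w 0.0592
[[ 1.     -0.0064 -0.0015 -0.    ]
 [ 0.0056  0.7076  0.7066  0.0123]
 [-0.0034 -0.7066  0.7076  0.0384]
 [ 0.      0.      0.      1.    ]]
```

View pics/s8.png

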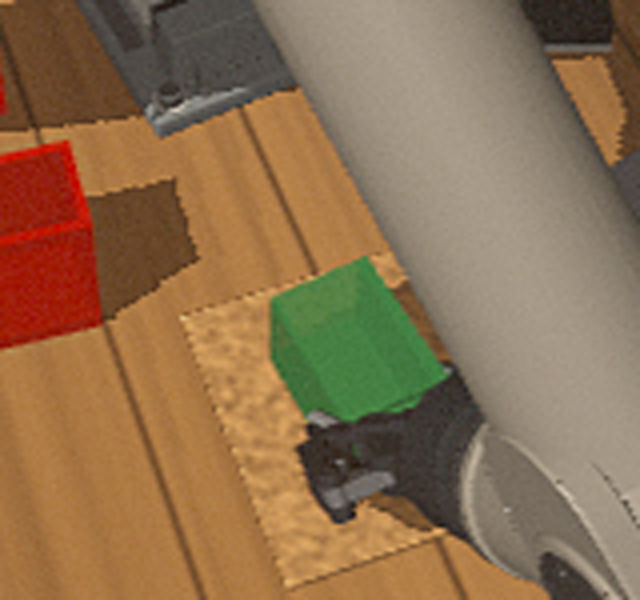

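The grip holds near the base (59.2 mm). I lift off straight up and work out the way to the vice.

```bash
python3 - <<'E'
from h import *
B=np.load("lie.npy");p=B[:3,3].copy();p[2]=.036
rel=np.linalg.inv(tumb(p,7.6,-90))@tool();np.save("rel2.npy",rel)
E
python3 -m handwheel '0 -8 -8 0 0 0 50;0 -25 -25 0 0 0 50;0 -50 -50 0 0 0 50;0 -80 -80 0 0 0 50;0 -110 -110 0 0 0 50;0 -140 -140 0 0 0 50;0 -140 -140 0 0 0 50;0 -140 -140 0 0 0 50'; python3 - <<'E'
from h import *
plan()
rel=np.load("rel2.npy")
rows(tumb((*vz(2,9),.25),7.6,-180)@rel)
E
```

```text
clock: 22.35
tcp_pos: [0.5123, -0.2817, 0.2214]
orientation: [-2.349, -0.152, 0.064]
contact_force: [-0.5, 0.5, -3.9]
grip_width: 0.0597
now 22.35 [ 0.5123 -0.2817  0.2214] yaw 7.4 tilt [45.2 -0.   0. ] j [ 0.27  0.79  0.68  1.48 -0.81  1.8   1.23] F [-0.5  0.5 -3.9] w 0.0597
[  49.1 -206.9  221.8] [-90.1   0.3  -0.3] tcp [0.522 0.025 0.212]
```

```bash
python3 -m handwheel '4 -20 10 -5 0 0 50;8 -40 25 -12 0 0 50;12 -60 45 -20 0 0 50;16 -80 65 -28 0 0 50;20 -100 85 -36 0 0 50;25 -120 105 -44 0 0 50;30 -140 130 -52 0 0 50;35 -160 155 -60 0 0 50;40 -180 180 -68 0 0 50;45 -195 200 -76 0 0 50;49 -207 222 -84 0 0 50;49 -207 222 -90 0 0 50'; python3 - <<'E'
from h import *
plan()
rel=np.load("rel2.npy")
rows(tumb((*vz(2,9),.25),7.6,-180)@rel)
E
```

```text
clock: 23.85
tcp_pos: [0.5214, 0.029, 0.2092]
orientation: [2.35, 0.161, 0.061]
contact_force: [-0.9, 0.1, -3.6]
grip_width: 0.0598
now 23.85 [0.5214 0.029  0.2092] yaw 7.7 tilt [-45.1  -0.2  -0.1] j [-1.42  0.83  1.24  2.    0.01  0.94 -0.14] F [-0.9  0.1 -3.6] w 0.0598
[0.  4.3 0.8] [0.2 0.2 0.4] tcp [0.522 0.025 0.212]
```

```bash
python3 -m handwheel '0 4 1 0.2 0.2 0.3 50;0 4 1 0.2 0.2 0.3 50;0 4 1 0.2 0.2 0.3 50'; python3 - <<'E'
from h import *
from bench import grab_frame
import pickle
plan()
rel=np.load("rel2.npy")
rows(tumb((*vz(2,9),.25),7.6,-180)@rel,tumb((*vz(2,9),.137),7.6,-180)@rel,tumb((*vz(2,9),.125),7.6,-180)@rel)
fr={n:grab_frame(n) for n in("side","scene")};pickle.dump(fr,open("f9.pkl","wb"))
crop(fr["side"],180,100,200,180,3.3,"pics/s9.png");crop(fr["scene"],190,120,190,145,4,"pics/n9.png")
E
```

```text
clock: 24.22
tcp_pos: [0.5221, 0.0199, 0.2143]
orientation: [2.362, 0.144, 0.068]
contact_force: [0.3, -0.1, -3.1]
grip_width: 0.0596
now 24.22 [0.5221 0.0199 0.2143] yaw 7.1 tilt [-44.5   0.4   0.2] j [-1.41  0.81  1.25  2.    0.02  0.93 -0.14] F [ 0.3 -0.1 -3.1] w 0.0596
[ 0.4 -5.8 -1.9] [-0.5  0.2 -0.5] tcp [0.522 0.025 0.212]
[ -0.4 -84.9  78.7] [-0.5  0.2 -0.5] tcp [0.522 0.025 0.099]
[ -0.5 -93.3  87.3] [-0.5  0.2 -0.5] tcp [0.522 0.025 0.087]
```

View pics/s9.png

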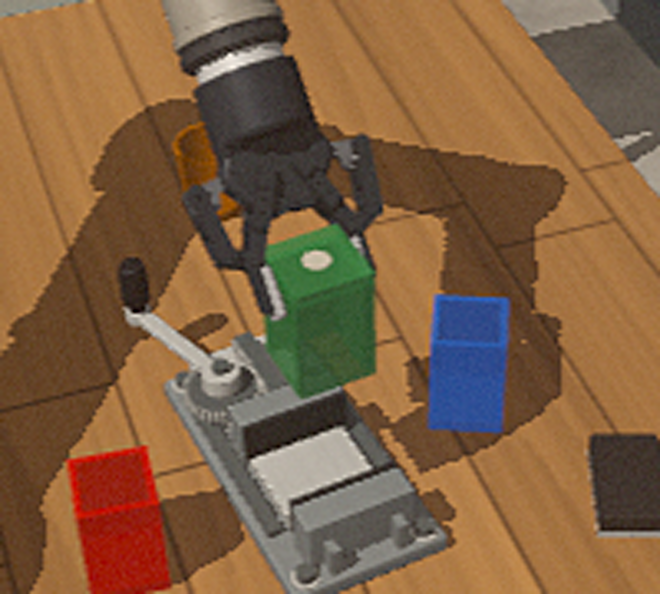

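View pics/n9.png

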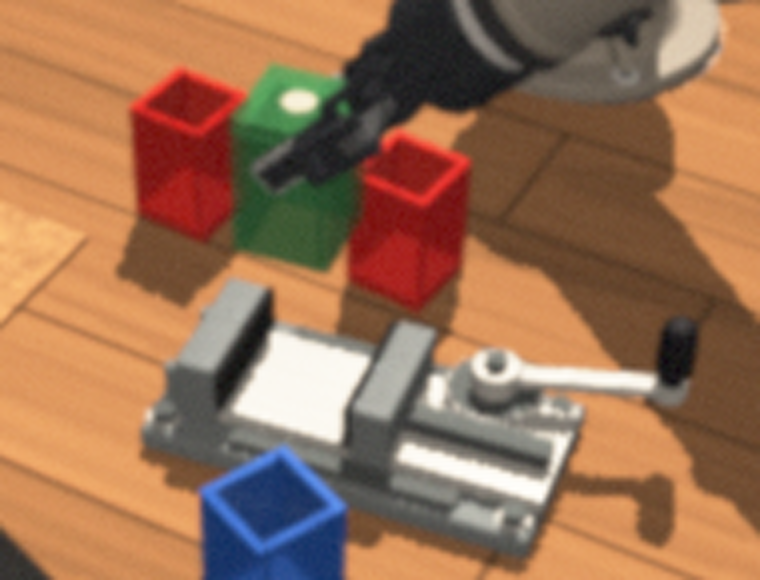

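Base up, scar visible, tumbler over the open vice. I check its base corners against the predicted pose before lowering.

```bash
python3 - <<'E'
from h import *;import pickle
fr=pickle.load(open("f9.pkl","rb"))
t=T(R.from_rotvec([2.362,.144,.068]).as_matrix(),[.5221,.0199,.2143]);B=t@np.linalg.inv(np.load("rel2.npy"));print(B.round(3)[:3])
zb=B[2,3]
print("scar side",onz(fr["side"],180+317/3.3,100+260/3.3,zb).round(4),"scene",onz(fr["scene"],190+299/4,120+101/4,zb).round(4), "tri",tri(fr["side"],(180+317/3.3,100+260/3.3),fr["scene"],(190+299/4,120+101/4)))
print("goal",vz(2,9))
for p in((262,243),(337,226),(376,272)):print("side corner",onz(fr["side"],180+p[0]/3.3,100+p[1]/3.3,zb).round(4))
for x,y in((-.03,-.03),(-.03,.03),(.03,-.03),(.03,.03)):print((B@[x,y,0,1])[:3].round(4), (B@[x,y,.095,1])[:3].round(4))
E
```

```text
[[ 0.992  0.123  0.002  0.521]
 [ 0.123 -0.992  0.009  0.031]
 [ 0.003 -0.008 -1.     0.253]]
scar side [0.5214 0.0304 0.2528] scene [0.52   0.0338 0.2528] tri (array([0.52083458, 0.03284849, 0.2520461 ]), np.float64(0.002899851014767118))
goal [0.52029212 0.03698545]
side corner [0.4914 0.0611 0.2528]
side corner [0.5463 0.0609 0.2528]
side corner [0.5549 0.0045 0.2528]
[0.4871 0.0573 0.2529] [0.4872 0.0581 0.1579]
[ 0.4945 -0.0023  0.2524] [ 0.4946 -0.0015  0.1574]
[0.5466 0.0647 0.2531] [0.5468 0.0655 0.1581]
[0.554  0.0051 0.2526] [0.5542 0.0059 0.1576]
```

The scar triangulates to (0.521, 0.033, 0.252), within 2 mm of the prediction. I correct by 5 mm and lower to 12 mm above the bed.

```bash
python3 -m handwheel '0 -6 -2 -0.5 0 -0.5 50;0 -6 -2 -0.5 0 -0.5 50;0 -25 18 -0.5 0.2 -0.5 50;0 -45 38 -0.5 0.2 -0.5 50;0 -62 56 -0.5 0.2 -0.5 50;0 -76 70 -0.5 0.2 -0.5 50;0 -85 79 -0.5 0.2 -0.5 50;0 -85 79 -0.5 0.2 -0.5 50;0 -85 79 -0.5 0.2 -0.5 50'; python3 - <<'E'
from h import *
from bench import grab_frame
plan()
rel=np.load("rel2.npy");print((tool()@np.linalg.inv(rel)).round(4)[:3])
rows(tumb((*vz(2,9),.125),7.6,-180)@rel)
crop(grab_frame("scene"),190,120,190,145,4,"pics/n10.png")
E
```

```text
clock: 25.45
tcp_pos: [0.523, 0.0265, 0.0985]
orientation: [2.349, 0.159, 0.071]
contact_force: [-0.1, -0.3, -3.3]
grip_width: 0.0596
now 25.45 [0.523  0.0265 0.0985] yaw 7.8 tilt [-45.2   0.2   0.1] j [-1.33  0.97  1.07  2.05 -0.09  0.76 -0.2 ] F [-0.1 -0.3 -3.3] w 0.0596
[[ 9.908e-01  1.354e-01 -0.000e+00  5.214e-01]
 [ 1.354e-01 -9.908e-01 -3.700e-03  3.820e-02]
 [-5.000e-04  3.700e-03 -1.000e+00  1.368e-01]]
[-1.3 -7.7  9. ] [ 0.2 -0.1  0.1] tcp [0.522 0.025 0.087]
```

View pics/n10.png

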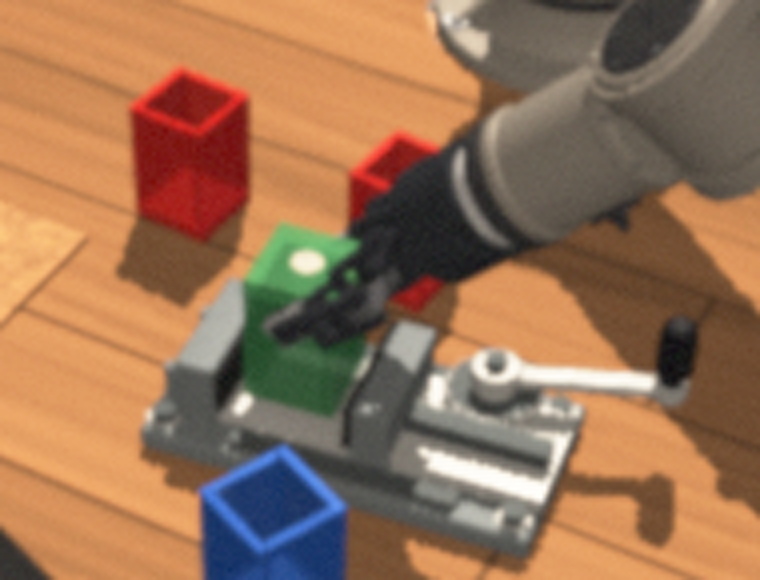

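The tumbler is between the jaws with daylight to both. The last 12 mm go slowly, watching the force.

```bash
python3 -m handwheel '0 -2 2 0.2 0 0 50;0 -4 4 0.2 0 0 50;0 -5.5 5.5 0.2 0 0 50;0 -7 7 0.2 0 0 50;0 -7 7 0.2 0 0 50;0 -7 7 0.2 0 0 50'; python3 -m handwheel '0 -.7 .7 0 0 0 50;0 -1.2 1.2 0 0 0 50;0 -1.2 1.2 0 0 0 50'; python3 -c "
from h import *
plan()
print((tool()@np.linalg.inv(np.load('rel2.npy'))).round(4)[:3])"
```

```text
clock: 26.25
tcp_pos: [0.5226, 0.0265, 0.088]
orientation: [2.352, 0.16, 0.069]
contact_force: [0.4, 0.8, -3.3]
grip_width: 0.0596
clock: 26.62
tcp_pos: [0.5227, 0.0264, 0.0874]
orientation: [2.352, 0.16, 0.069]
contact_force: [-4.3, 4.4, 9.1]
grip_width: 0.0599
now 26.62 [0.5227 0.0264 0.0874] yaw 7.8 tilt [-45.    0.1   0.1] j [-1.32  0.98  1.06  2.05 -0.1   0.74 -0.21] F [-4.3  4.4  9.1] w 0.0599
[[ 0.9908  0.135  -0.0014  0.5212]
 [ 0.135  -0.9908 -0.0012  0.0381]
 [-0.0015  0.001  -1.      0.1258]]
```

It seats at a base height of 0.1258 m, against 0.125 expected. I release and back off along the tool axis.

```bash
python3 -m handwheel '0 0 0 0 0 0 63;0 0 0 0 0 0 70;0 0 0 0 0 0 85;0 0 0 0 0 0 85;0 0 -15 0 0 0 85;0 0 -50 0 0 0 85;0 0 -90 0 0 0 85;0 0 -140 0 0 0 85;0 0 -180 0 0 0 85;0 0 -180 0 0 0 85'; python3 - <<'E'
from h import *
from bench import grab_frame
import pickle
plan()
fr={n:grab_frame(n) for n in("side","scene")};pickle.dump(fr,open("f11.pkl","wb"))
crop(fr["side"],190,140,160,150,4,"pics/s11.png");crop(fr["scene"],190,120,190,145,4,"pics/n11.png")
E
```

```text
clock: 27.88
tcp_pos: [0.5062, 0.1561, 0.2153]
orientation: [2.355, 0.165, 0.076]
contact_force: [0.9, 0.1, -0.7]
grip_width: 0.085
now 27.88 [0.5062 0.1561 0.2153] yaw 8.1 tilt [-44.8   0.3   0.1] j [-1.55  0.86  1.2   1.87 -0.04  1.13 -0.25] F [ 0.9  0.1 -0.7] w 0.085
```

View pics/s11.png

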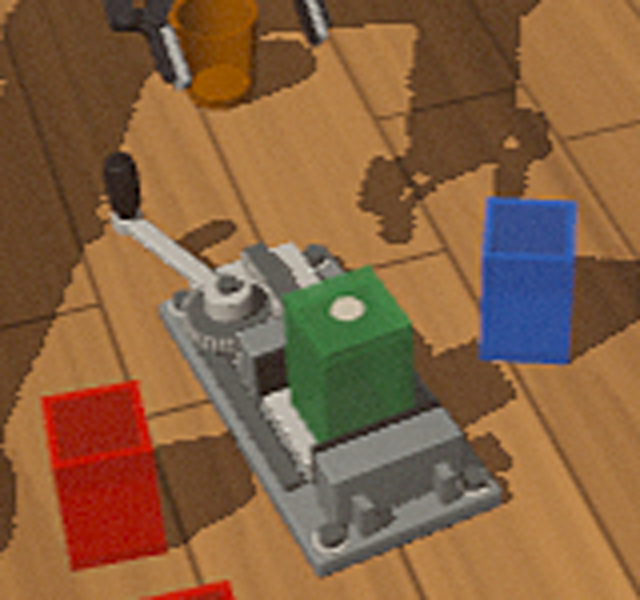

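View pics/n11.png

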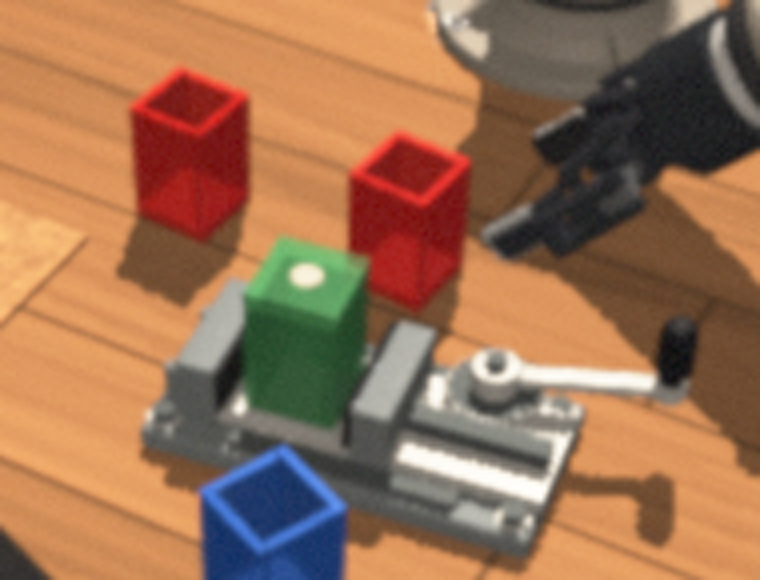

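It stands mouth-down on the bed, clear of the fingers, with the lever still open. I bring the tool upright above the handle.

```bash
python3 - <<'E'
from h import *
plan(((.4274,.251,.20),7.8,0),((.4274,.251,.079),7.8,0))
E
```

```text
now 27.98 [0.5046 0.1524 0.2135] yaw 7.8 tilt [-44.9   0.1   0. ] j [-1.54  0.87  1.2   1.87 -0.04  1.13 -0.25] F [ 0.2  0.3 -0.4] w 0.0849
[-63.  -86.  -66.9] [44.9 -0.1 -0. ]
[ -63.3 -171.5   18.7] [44.9 -0.1 -0. ]
```

```bash
python3 -m handwheel '-15 -10 -40 10 0 0 85;-30 -35 -67 20 0 0 85;-45 -60 -67 30 0 0 85;-63 -86 -67 40 0 0 85;-63 -86 -67 45 0 0 85;-63 -86 -67 45 0 0 85;-63 -86 -67 45 0 0 85'; python3 - <<'E'
from h import *
from bench import grab_frame
plan(((.4274,.251,.079),7.8,0))
f=grab_frame("wrist");cv2.imwrite("pics/w12.png",f["pixels"][:,:,::-1])
import pickle;pickle.dump(f,open("w12.pkl","wb"))
E
```

```text
clock: 28.85
tcp_pos: [0.4278, 0.2508, 0.1997]
orientation: [3.133, 0.214, 0.003]
contact_force: [0.4, -0.2, -1.4]
grip_width: 0.0851
now 28.85 [0.4278 0.2508 0.1997] yaw 7.8 tilt [-0.1  0.1  0. ] j [-1.54  0.38  1.1   2.06 -0.41  0.95 -0.07] F [ 0.4 -0.2 -1.4] w 0.0851
[ -0.5  -0.4 120.7] [ 0.1 -0.1  0. ]
```

View pics/w12.png

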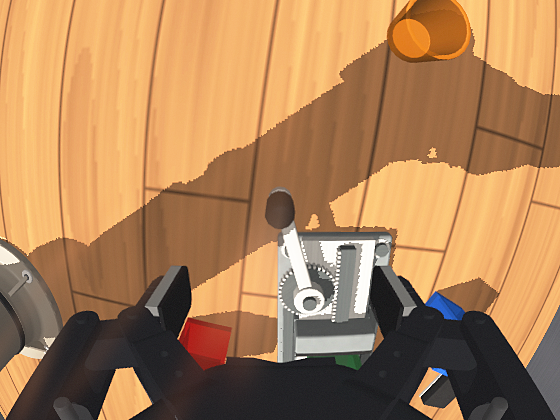

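The handle is centred under the tool at (280,208), the same place as in the first handle view. I go down and grip.

```bash
python3 -m handwheel '0 0 45 0 0 0 85;0 0 90 0 0 0 85;0 0 120 0 0 0 85;0 0 120 0 0 0 20;0 0 120 0 0 0 20;0 0 120 0 0 0 20;0 0 120 0 0 0 20;0 0 120 0 0 0 20' 40; python3 - <<'E'
from h import *
plan()
o=tool();sp=np.array([.4713,.1497]);v=o[:2,3]-sp;print(np.linalg.norm(v),np.degrees(np.arctan2(v[1],v[0])))
a0=np.arctan2(v[1],v[0])
for dq in (-.1,-.2,-.3,-.4,-.5,-.6,-.7,-.75):
    d=110*np.array([np.cos(a0+dq)-np.cos(a0),np.sin(a0+dq)-np.sin(a0),0]);print(dq,(o[:3,:3].T@d).round(1))
E
```

```text
clock: 29.9
tcp_pos: [0.4286, 0.252, 0.0813]
orientation: [-3.131, -0.215, -0.005]
contact_force: [-1.5, 0.6, 5.3]
grip_width: 0.0224
now 29.9 [0.4286 0.252  0.0813] yaw 7.9 tilt [ 0.1  0.2 -0. ] j [-1.33  0.55  0.87  2.14 -0.65  0.72  0.11] F [-1.5  0.6  5.3] w 0.0224
0.1108498989701907 112.67863964973462
-0.1 [10.8 -2.3  0. ]
-0.2 [21.7 -3.5  0.1]
-0.3 [32.7 -3.6  0.1]
-0.4 [43.6 -2.6  0.2]
-0.5 [54.4 -0.5  0.2]
-0.6 [65.   2.7  0.2]
-0.7 [75.1  6.9  0.2]
-0.75 [80.   9.3  0.2]
```

```bash
python3 -m handwheel '6 -1.5 0 0 0 0 20;12 -2.5 0 0 0 0 20;18 -3 0 0 0 0 20;25 -3.5 0 0 0 0 20;32 -3.5 0 0 0 0 20;38 -3 0 0 0 0 20;44 -2.5 0 0 0 0 20;49 -1.5 0 0 0 0 20;54 -0.5 0 0 0 0 20;60 1 0 0 0 0 20;65 2.5 0 0 0 0 20;65 2.5 0 0 0 0 20'; python3 -c "
from h import *
plan()"; python3 -m handwheel '2 .8 0 0 0 0 20;4 1.6 0 0 0 0 20;6 2.4 0 0 0 0 20;6 2.4 0 0 0 0 20'; python3 -c "
from h import *
plan()"
```

```text
clock: 31.4
tcp_pos: [0.4919, 0.26, 0.081]
orientation: [-3.13, -0.216, -0.001]
contact_force: [-4.4, 4.8, 2.3]
grip_width: 0.0227
now 31.4 [0.4919 0.26   0.081 ] yaw 7.9 tilt [ 0.3  0.1 -0. ] j [-1.21  0.63  0.83  2.01 -0.66  0.8   0.15] F [-4.4  4.8  2.3] w 0.0227
clock: 31.9
tcp_pos: [0.4977, 0.2582, 0.081]
orientation: [-3.13, -0.216, 0.0]
contact_force: [-5.1, 3.7, 3.9]
grip_width: 0.0221
now 31.9 [0.4977 0.2582 0.081 ] yaw 7.9 tilt [ 0.2  0.  -0. ] j [-1.2   0.64  0.83  2.   -0.66  0.8   0.16] F [-5.1  3.7  3.9] w 0.0221
```

```bash
python3 -m handwheel '1.5 1 0 0 0 0 20;3 2 0 0 0 0 20;3 2 0 0 0 0 20'; python3 -m handwheel '1 .7 0 0 0 0 20;2 1.3 0 0 0 0 20;2 1.3 0 0 0 0 20';  python3 -m handwheel '1 .6 0 0 0 0 20;2 1 0 0 0 0 20;2 1 0 0 0 0 20'
```

```text
clock: 32.28
tcp_pos: [0.5008, 0.2571, 0.081]
orientation: [-3.129, -0.216, 0.0]
contact_force: [-5.5, 5.3, 4.1]
grip_width: 0.0225
clock: 32.65
tcp_pos: [0.5017, 0.2568, 0.081]
orientation: [-3.128, -0.217, 0.005]
contact_force: [-10.2, 6.4, 8.3]
grip_width: 0.0222
clock: 33.02
tcp_pos: [0.5019, 0.2568, 0.0809]
orientation: [-3.127, -0.218, 0.011]
contact_force: [-15.3, 7.9, 15.0]
grip_width: 0.0225
```

The jaw stopped with the handle where it started, and the push on the handle was about 16 N. I release, rise and check.

```bash
python3 -m handwheel '0 0 0 0 0 0 55;0 0 0 0 0 0 55;0 0 0 0 0 0 55;0 0 -30 0 0 0 55;0 0 -70 0 0 0 55;0 0 -110 0 0 0 55;0 20 -170 0 0 0 55;0 20 -170 0 0 0 55'; python3 - <<'E'
from h import *
from bench import grab_frame
import pickle
plan()
fr={n:grab_frame(n) for n in("side","scene","wrist")};pickle.dump(fr,open("f13.pkl","wb"))
crop(fr["side"],190,140,160,150,4,"pics/s13.png");crop(fr["scene"],190,120,190,145,4,"pics/n13.png")
cv2.imwrite("pics/w13.png",fr["wrist"]["pixels"][:,:,::-1])
E
```

```text
clock: 34.02
tcp_pos: [0.5122, 0.231, 0.2546]
orientation: [-3.13, -0.209, -0.015]
contact_force: [-0.3, 0.5, -0.3]
grip_width: 0.0551
now 34.02 [0.5122 0.231  0.2546] yaw 7.6 tilt [ 0.2  0.5 -0. ] j [-1.34  0.42  1.07  1.86 -0.42  1.1   0.02] F [-0.3  0.5 -0.3] w 0.0551
```

View pics/s13.png

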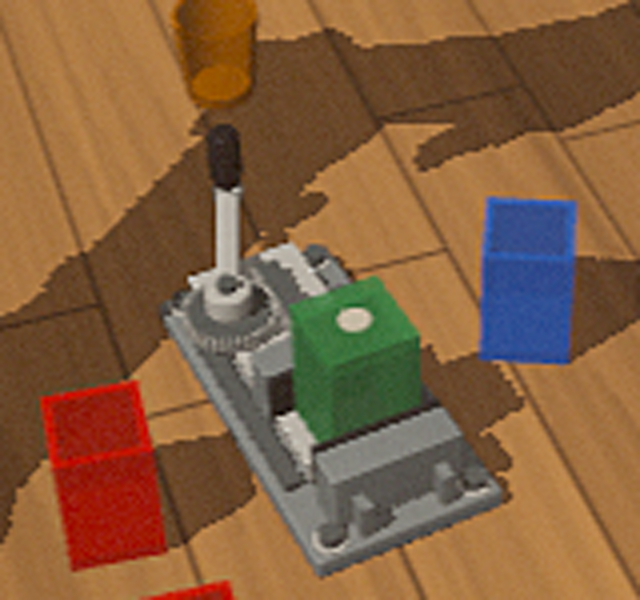

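View pics/n13.png

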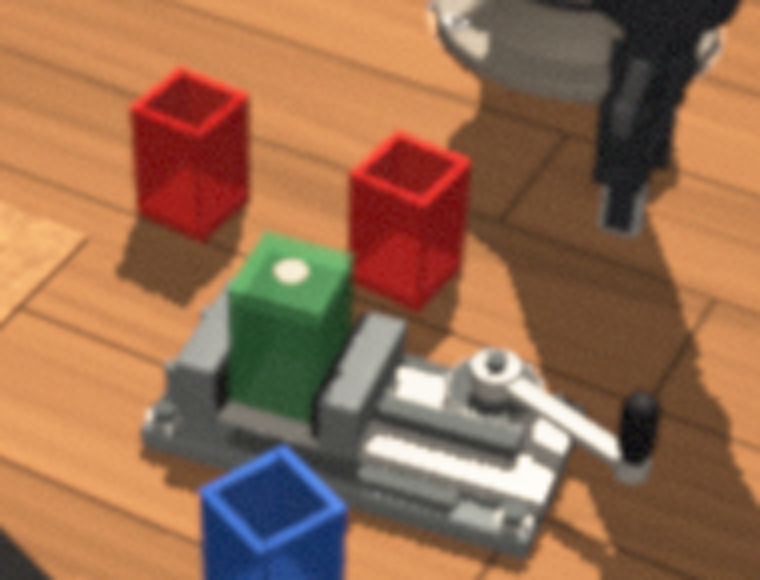

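View pics/w13.png

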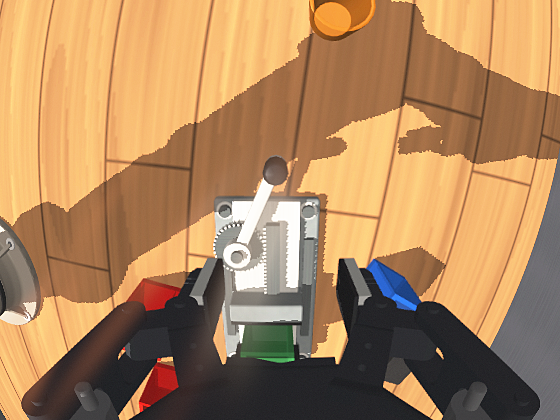

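Both jaws are on the glass, scar up, lever back at its start. I make a numeric check of the scar centre and the bystanders.

```bash
python3 - <<'E'
from h import *;import pickle
f=pickle.load(open("f13.pkl","rb"));f0=pickle.load(open("fr0.pkl","rb"));a=np.radians(YAW);Rv=np.array([[np.cos(a),np.sin(a)],[-np.sin(a),np.cos(a)]])
for n,p in(("side",(190+354/4,140+319/4)),("scene",(190+291/4,120+271/4))):
    X=onz(f[n],*p,.125);print(n,X.round(4),"in vise mm",(Rv@(X[:2]-V)*1000).round(1))
C=[(293,307),(380,279),(419,333),(331,361)]
P=np.array([onz(f["side"],190+x/4,140+y/4,.125) for x,y in C]);e=np.roll(P,-1,0)-P;print(np.degrees(np.arctan2(e[:,1],e[:,0])).round(1),np.linalg.norm(e,axis=1).round(4),(Rv@(P.mean(0)[:2]-V)*1000).round(1))
d=cv2.absdiff(f0["side"]["pixels"],f["side"]["pixels"]).max(2)
for n,(x,y,w,h) in dict(tub=(360,280,75,70),pad=(355,228,32,38),cup=(230,135,28,32)).items():print(n,(d[y:y+h,x:x+w]>60).mean().round(3))
w=f["wrist"];sp=fonz(w,237,256,.068);h=fonz(w,275,178,.109);print(sp,h)
E
```

```text
side [0.5231 0.028  0.125 ] in vise mm [ 3.6 -0.3]
scene [0.5211 0.0297 0.125 ] in vise mm [1.8 1.7]
[   5.2  -83.1 -175.8   98.1] [0.0584 0.0533 0.0574 0.0524] [ 4.3 -1.2]
tub 0.0
pad 0.0
cup 0.147
[0.47176158 0.14988515 0.068     ] [0.50164113 0.25053689 0.109     ]
```

The scar centre is at vice x +2 to +4 mm and y between −0.3 and +1.7 mm. The tub and diamond pad are unchanged, and the cup's pixel change comes from the arm's shadow (it sits at the same pixels as before). The robot touches nothing, so I hand in.

```bash
python3 -c "
from bench import workorder
print(workorder.hand_in())"
```

```text
the job is handed in; nothing more can be done
None
```

I turned the tumbler over and clamped it mouth-down in the vice, scar up, then handed in at about 34 s; no verdict was reported. On the way I opened the vice by its handle, laid the tumbler on the cork pad to change grip, and set it on the bed before swinging the lever back.

**Last checks**
- **Position:** the scar centre is within about 4 mm of the jaws' middle along x, and between −0.3 and +1.7 mm in y by the two cameras.
- **Squareness:** edges in the side view are within about 3° of square, though that view measured them short (52–58 mm against 60).
- **Clamping:** the handle stopped where it was at the start, and I pushed it with about 16 N before letting go. I could not read the jaw's pressure directly.
- **Bystanders:** the tub and the diamond pad did not change in the side view. The cup's area did (15% of pixels), which I put down to the arm's shadow, since the cup is at the same pixels.
- **Robot:** the last force reading was about zero.

**One slip:** with the gripper empty, I had a sign wrong in one retreat and the tool swung low over the lever side. The force stayed near zero and nothing was touched.

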